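# Pin a dental model into the trimming station and shut its guard

## Robot

A 7-joint arm with a two-finger parallel gripper is mounted at the origin on the work surface. World frame = base frame: x ahead of the robot, y to its left, z up, the work surface at z = 0. Lengths are in m, angles in rad, forces in N, time in s.
With the tool pointing down it reaches from about 0.4 to 0.85 m from the base axis. Payload 10.4 kg.
Tool frame: the origin (TCP) lies on the centre line of the jaws, within the pads' length; the fingertips stand 22 mm ahead of it and the grasp point (between the pads) lies 3 mm ahead of it; x points along the fingers, y is the direction in which the jaws open and shut, and the axes are right-handed (so a half turn about x gives the same grasp; the last joint's range is limited). The gripper opens to 87 mm and grips with 3 to 60 N. Pads are 19 mm wide; open, the fingers measure 117 mm over their backs; the gripper's body (75 mm by 190 mm) begins 51 mm behind the grasp point.
Start: joints at [-1.364, 0.332, -0.065, 1.46, 0.022, 1.35, -0.088], TCP at [0.142, 0.609, 0.217] pointing down, gripper open.
Joint ranges: [-2.6, 2.6], [-0.5, 2.12], [-1.47, 1.34], [0.16, 2.42], [-1.27, 4.41], [0.06, 2.06], [-2.6, 2.6]. Speed limits (rad/s): [2.22, 2.22, 2.79, 2.79, 3.14, 3.14, 3.14].

## Interface

Orientations are given as a unit quaternion [x, y, z, w].
In Python, from bench import * gives the robot as it stands.
- The arm moves only by the tool arm_command, never from a script. Its argument "targets" is one flat list of numbers, 7 for each row, row after row: the turn, a rotation vector about the tool's x, y, z in units of 45 degrees (1.0 is 45 degrees), then the shift along the tool's x, y, z in units of 25 mm (1.0 is 25 mm), then the opening, from 0 (shut) to 1 (fully open). In form: [wx, wy, wz, tx, ty, tz, fingers, wx, wy, wz, tx, ty, tz, fingers, ...]. A call has 1 to 12 rows; each row shifts and turns the pose as measured when the row begins, along the tool's axes as they then stand; what a row does not reach is not made up. A row lasts 1/12 s, in which the tool goes at most 41.7 mm and 7.16 degrees, less where a joint would pass 70% of its speed; a pose out of reach is approached as far as the arm can. A call with a number of a shift or a turn outside -1 to 1 is refused whole. A call with a gripper value outside its range is refused whole. The fingers move at their own pace and stop on an object; "newtons" is the grip in N (left out, the last holds). Time passes only in rows, so rows that do not move let the fingers close. It gives the time, the measured TCP pose, the force and the opening at its end, in the units of the state.
- read_state(): the state, without advancing time (a new reading comes with each control period).
- camera(name): name is "side" or "top"; returns the picture (420x560x3 uint8, red, green, blue); there is no depth.
- calibration(name): a dict with "camera_matrix" (3x3 intrinsics, pixels), "D" ([k1, k2, p1, p2, k3] as OpenCV has them; the pictures are not rectified), "R" (3x3) and "t" (3): a world point X has camera coordinates R X + t. Camera axes: x right, y down, z forward; pixel columns grow to the right and rows downward; lengths in m; the calibration is good to about 2 mm. A picture is of the moment at which its call begins. calibration takes no time and is no camera call.
- close_job(): hands the job in, once; it reports no verdict.
The state is a dict: "time": time; "joint_positions": joint angles; "joint_vel": joint speeds; "joint_torque": joint torques, N m; "ee_pos": TCP position; "eef_rot": TCP orientation; "ft_force": force on the tool from outside, world axes, zero at the start; "torque": the same for the moment, N m; "width": finger opening in m.
Only numpy, scipy, OpenCV 4.12 (cv2) and the standard library are available. Lean on these libraries where they do the work, as an engineer would, in place of code of your own. Each camera call takes 0.05 s, during which the arm holds its last target.

## Task

Slide the trimming station's clear guard fully open and set the blue carrier plate over the station's steel pin, flat on the deck and square to it, with the plaster model towards the grinding wheel. Then push the red-tabbed hairpin clip through the pin's cross hole from the open side until its sprung leg snaps round the shank, let go of it, and slide the guard fully shut. Do the steps in that order and leave the other things on the bench where they are.

Things in the scene. Friction and masses are not known exactly. Their poses are not given: they have to be found in the camera images.
- guard (a joint): travel (m) of the guard, a clear upright panel in a yellow frame (180 mm wide, 9 mm thick, top edge 108 mm above the table) on a straight track along the robot-side edge of the station. 0 = shut (in front of the pin), 0.17 = fully open (in front of the motor housing); it opens along the station's +y and stays where left, friction about 1.5 N.
- guard_handle (a point): centre of the black grip on top of the guard, 14 mm thick (station x) x 60 mm long (station y) x 34 mm tall, about 125 mm above the table; it rides with the guard, axes as the station's. Open air on both sides: pinch it across its thickness from above.
- pin_hole (a point): centre of the cross hole in the station's fixed upright steel pin, 61 mm above the table. Pin 24 mm thick, chamfered top at 79 mm; hole 10 mm wide, 8.5 mm high, right through along this y axis, mouths flared. Axes are the station's: z up, +y from the pin to the grinding wheel and white motor housing, -y the open side where the clip goes in, -x the guard's (robot's) side. Place and yaw vary.
- pin_foot (a point): foot of the pin on its axis, at the height of the grey deck (25 mm above the table); axes as pin_hole. The deck reaches 90 mm to -y and 80 mm to +x; the guard's track is 117 mm to -x; on +y the wheel's face is 104 mm off and the housing (top 87 mm above the table) begins at 117 mm.
- carrier_model (a point): centre, half-way up, of the loose carrier's model, 29 mm above the carrier's underside: the plaster block with teal top to grasp, 50 mm (x) x 44 mm (y), reaching from 10 to 48 mm above the underside. It is fixed on a blue plate 70 mm (x) x 116 mm (y) x 10 mm. z up. The plate's hole lies 64 mm from here along -y. About 0.26 kg.
- carrier_hole (a point): centre of the 28 mm round hole in the blue carrier plate, at its underside; axes as carrier_model (+y from the hole to the model). Mounted, this is on the pin's foot and +y points as the station's +y.
- clip_tab (a point): centre of the red tab of the loose hairpin clip: 36 mm (x) x 14 mm (y) x 32 mm (z), standing on the table, centre 16 mm up. Pinch it across y. The clip is a flat hairpin of 5 mm steel wire at the tab's mid-height: the straight leg runs from the tab along +x, its end 86 mm from here; a wire loop sticks out behind to 32 mm from here. z up, about 0.06 kg.
- clip_seat (a point): point on the straight leg's axis 52 mm along +x from clip_tab, where the pin's axis must be when the clip is home (straight leg through the hole, so this point is at pin_hole and the clip's x lies along the station's +y); axes as clip_tab.
- clip_leg (a joint): spread (rad) of the clip's sprung leg, the waved wire on the clip's +y side, which runs outside the pin; 0 = relaxed. It spreads about 0.1 rad while its nose (65 mm from the tab's centre) rides over the shank, and falls back near 0 when its bow hugs the shank. The push needed is only a few N, and near home the clip pulls itself in.
- cup: red plastic cup, 68 mm wide, 85 mm tall; bystander. Origin: centre of its underside
- spatula: wax spatula lying flat, 170 mm long; bystander. Origin: underside, mid-length
- spare_model: loose plaster and teal dental model without a plate, 55 x 50 x 40 mm; bystander. Origin: centre of its underside
- jar: pink jar with white cap, 54 mm wide, 60 mm tall; bystander. Origin: centre of its underside
- ring: brass casting ring lying on its end, 52 mm wide, 22 mm tall; bystander. Origin: centre of its underside
- screwdriver: screwdriver lying flat; bystander. Origin: underside, mid-length
- brush: small brush lying flat, 160 mm long; bystander. Origin: underside, mid-length
- carrier: the loose carrier as a body, origin at the middle of the plate's underside; axes as carrier_model
- clip: the loose clip as a body, origin under the middle of its tab; axes as clip_tab
There are look-alikes about, which are no part of the job. Leave any yellow look-alike of the clip alone.

How it is judged:
By the outcome, as a careful person would: the job done as asked, in the order asked, and still so for the second after the job is handed in, with the robot touching nothing.
It also fails if it takes over 72 s, if anything falls off the work surface, if the arm or the gripper's body presses on something with over 40 N, if the wrist force passes 120 N, or if a joint passes its speed limit or range.

## Working session

There is one attempt and no reset: what is moved stays moved. The work goes in short steps, Python scripts to look and compute and a tool call to move; the robot and the scene stay as the last step left them, time stands still between calls to the robot, and variables do not carry over. Pictures are saved under pics/ and viewed, and the job is handed in when it is done.

Besides the shell and the picture viewer there is one more tool, called by a JSON object that holds its "name" and its "arguments". arm_command: Moves the arm, as the interface text tells. Shifts and turns lie within -1 to 1; 1 stands for 25 mm of shift or 45 degrees of turn. Its arguments: {"type":"object","properties":{"targets":{"type":"array","items":{"type":"number","minimum":-1,"maximum":1}},"newtons":{"type":"number"}},"required":["targets"]}

```bash
mkdir -p pics; ls; python3 - <<'E'
from bench import *
import cv2,numpy as np
s=read_state();print(s)
for n in("side","top"):
    c=calibration(n);print(n,c)
    cv2.imwrite(f"pics/{n}0.png",cv2.resize(camera(n)[:,:,::-1],(800,600),interpolation=cv2.INTER_CUBIC))
E
```

```text
pics
{'time': 0.0, 'joint_positions': array([-1.36359857,  0.33286558, -0.06468606,  1.46098408,  0.02161037,
        1.34990534, -0.08850395]), 'joint_vel': array([ 8.70060640e-04, -5.09969119e-05, -2.00815789e-04,  5.81335843e-04,
       -7.77160498e-05, -2.13188021e-05,  1.20268615e-03]), 'joint_torque': array([-6.93626826e-04, -6.23249602e+01,  2.42443214e-02, -3.89903140e+01,
       -6.14247657e-02,  3.96761997e-02,  1.32667069e-04]), 'ee_pos': array([0.14228713, 0.60815928, 0.21603743]), 'eef_rot': array([ 0.08054696,  0.70247404, -0.08158231,  0.70241493]), 'ft_force': array([0.52309659, 1.6918228 , 0.63857137]), 'torque': array([-0.00119696, -0.02944955, -0.00180926]), 'width': 0.08706266654993211}
side {'camera_matrix': array([[399.18711618,   0.        , 278.05017752],
       [  0.        , 399.18711618, 214.50406856],
       [  0.        ,   0.        ,   1.        ]]), 'D': array([-0.06391112,  0.        ,  0.        ,  0.        ,  0.        ]), 'R': array([[ 0.99517537, -0.09801413, -0.00438244],
       [-0.07660337, -0.74832281, -0.65889673],
       [ 0.06130171,  0.65605351, -0.75222064]]), 't': array([-0.56146082,  0.06444114,  1.07267048])}
top {'camera_matrix': array([[489.2051933 ,   0.        , 281.54036129],
       [  0.        , 489.2051933 , 208.3952622 ],
       [  0.        ,   0.        ,   1.        ]]), 'D': array([0.05495767, 0.        , 0.        , 0.        , 0.        ]), 'R': array([[ 0.00489718, -0.99988789,  0.01414996],
       [-0.98804128, -0.00701892, -0.15402974],
       [ 0.15411179, -0.01322644, -0.98796489]]), 't': array([-0.07748913,  0.55703938,  1.26411568])}
```

```bash
cat > h.py <<'E'
from bench import *
import cv2,numpy as np
from scipy.spatial.transform import Rotation as Ro
def ray(n,uv):
    c=calibration(n);p=cv2.undistortPoints(np.array([[uv]],float),c["camera_matrix"],c["D"])[0,0]
    R=np.array(c["R"]);t=np.array(c["t"]);return -R.T@t,R.T@np.array([p[0],p[1],1])
def unp(n,uv,z):
    o,d=ray(n,uv);return o+d*(z-o[2])/d[2]
def tri(uvs,uvt):
    o1,d1=ray("side",uvs);o2,d2=ray("top",uvt)
    A=np.stack([d1,-d2],1);s=np.linalg.lstsq(A,o2-o1,rcond=None)[0]
    a,b=o1+d1*s[0],o2+d2*s[1];return (a+b)/2,np.linalg.norm(a-b)
def proj(n,X):
    c=calibration(n);return cv2.projectPoints(np.array([X],float),cv2.Rodrigues(np.array(c["R"]))[0],np.array(c["t"]),c["camera_matrix"],c["D"])[0][0,0]
def crop(im,x0,y0,w,h,name,k=None):
    k=k or min(800//w,600//h)
    o=cv2.resize(im[y0:y0+h,x0:x0+w,::-1],None,fx=k,fy=k,interpolation=cv2.INTER_CUBIC)
    for i in range(0,w,10):
        if (x0+i)%10==0 or True: cv2.line(o,(i*k,0),(i*k,6 if (i%50) else 14),(0,0,255),1)
    for i in range(0,h,10): cv2.line(o,(0,i*k),(6 if (i%50) else 14,i*k),(0,0,255),1)
    cv2.imwrite("pics/"+name,o);print(name,"x0,y0,k",x0,y0,k)
def st():
    s=read_state();R=Ro.from_quat(s["eef_rot"]).as_matrix()
    print("t",s["time"],"p",s["ee_pos"].round(4),"F",s["ft_force"].round(1),"w",round(s["width"],4),"q",s["joint_positions"].round(2));print(R.round(4));return s,R
E
python3 - <<'E'
from h import *
st()
a=camera("top");b=camera("side");np.save("top0.npy",a);np.save("side0.npy",b)
crop(a,100,165,160,100,"t_st.png");crop(a,320,175,100,110,"t_cl.png")
crop(b,220,110,110,110,"s_st.png");crop(b,210,270,120,110,"s_cl.png")
E
```

```text
t 0.1 p [0.1423 0.6082 0.2161] F [ 0.9 -0.  -0.1] w 0.0873 q [-1.36  0.33 -0.06  1.46  0.02  1.35 -0.09]
[[-3.000e-04  2.277e-01  9.737e-01]
 [-1.300e-03  9.737e-01 -2.277e-01]
 [-1.000e+00 -1.300e-03  0.000e+00]]
t_st.png x0,y0,k 100 165 5
t_cl.png x0,y0,k 320 175 5
s_st.png x0,y0,k 220 110 5
s_cl.png x0,y0,k 210 270 5
```

```bash
cat > m1.py <<'E'
from h import *
from scipy.optimize import least_squares
def T(p,o): return [o[0]+(p[0]+.5)/5-.5,o[1]+(p[1]+.5)/5-.5]
ts,tc,ss,sc=(100,165),(320,175),(220,110),(210,270)
def W(q,l):
    c,s=np.cos(q[2]),np.sin(q[2]);return [q[0]+c*l[0]-s*l[1],q[1]+s*l[0]+c*l[1],l[2]]
def fit(name,obs,q0):
    f=lambda q:np.concatenate([proj(n,W(q,l(q) if callable(l) else l))-np.array(uv) for n,uv,l in obs])
    r=least_squares(f,q0,loss="soft_l1");print(name,r.x.round(4),"yaw deg",np.degrees(r.x[2]).round(2));print(r.fun.reshape(-1,2).round(1).tolist());return r.x
# station: origin pin foot
fit("station",[("top",T((545,163),ts),(0,0,.079)),("top",T((718,30),ts),(.08,-.09,.025)),
 ("top",T((528,372),ts),lambda q:(q[3],q[4],.142)),
 ("side",T((302,314),ss),(0,0,.079)),("side",T((466,478),ss),(.08,-.09,.025))],[.6,.1,0,-.117,0])
fit("carrier",[("top",T((180,343),tc),(-.0+.035,.058,.01)),("top",T((388,305),tc),(.035,-.058,.01)),("top",T((422,430),tc),(-.035,-.058,.01)),("top",T((207,470),tc),(-.035,.058,.01)),
 ("side",T((48,263),sc),(-.035,.058,.01)),("side",T((193,225),sc),(.035,.058,.01)),("side",T((260,463),sc),(.035,-.058,.01)),("side",T((102,507),sc),(-.035,-.058,.01)),
 ("top",T((361,373),tc),lambda q:(0,q[3],.008)),("side",T((170,437),sc),lambda q:(0,q[3],.008))],[.4,-.2,0,-.034])
fit("clip",[("top",T((82,95),tc),(0,0,.032)),("top",T((81,250),tc),(.086,0,.016)),("side",T((293,102),sc),(.086,0,.016)),("side",T((472,73),sc),(0,0,.032))],[.5,-.2,3.14])
for z,p in((.142,(465,380)),(.142,(592,374)),(.142,(465,370)),(.108,(350,388)),(.108,(715,363)),(.025,(50,70)),(.025,(718,30))): print(unp("top",T(p,ts),z).round(4))
E
python3 m1.py
```

```text
station [ 0.5804  0.1164  0.0518 -0.1151  0.0024] yaw deg 2.97
[[-0.1, -0.1], [0.2, -0.2], [-0.0, 0.0], [-0.4, -0.1], [0.0, 0.0]]
carrier [ 0.4458 -0.3404  0.1933 -0.0353] yaw deg 11.07
[[0.2, -0.2], [0.3, -0.4], [-0.6, -0.0], [0.3, -0.0], [-0.5, 0.1], [0.4, -0.3], [0.3, -0.4], [-0.4, 0.2], [0.3, 0.2], [-0.2, -0.2]]
clip [ 0.6038 -0.2227  3.1298] yaw deg 179.32
[[0.3, -1.0], [-0.2, 0.2], [-0.5, 0.3], [-0.0, -0.3]]
[0.4613 0.1433 0.142 ]
[0.4645 0.0818 0.142 ]
[0.4662 0.1434 0.142 ]
[0.46   0.2059 0.108 ]
[0.4735 0.0242 0.108 ]
[0.6387 0.3912 0.025 ]
[0.6645 0.0312 0.025 ]
```

```bash
cat > m2.py <<'E'
from m1 import *
a=np.load("top0.npy").astype(float);g=a.mean(2)
g=cv2.GaussianBlur(g,(0,0),.8)
def edge(z,p0,p1,n=60,half=4,dirn=None):
    p0,p1=np.array(p0,float),np.array(p1,float);d=(p1-p0)/np.linalg.norm(p1-p0);nn=np.array([-d[1],d[0]])
    P=[]
    for s in np.linspace(.05,.95,n):
        c=p0+s*(p1-p0);k=np.arange(-half,half+.01,.1);pts=c+k[:,None]*nn
        v=cv2.remap(g.astype(np.float32),pts[:,0].astype(np.float32)[None],pts[:,1].astype(np.float32)[None],cv2.INTER_CUBIC)[0]
        dv=np.abs(np.gradient(v));w=dv*(dv>.5*dv.max());P.append(unp("top",c+nn*(w*k).sum()/w.sum(),z))
    P=np.array(P);vx,vy,x0,y0=cv2.fitLine(P[:,:2].astype(np.float32),cv2.DIST_HUBER,0,.001,.001).ravel()
    if abs(vy)>abs(vx): yaw=np.degrees(np.arctan2(-vx*np.sign(vy),abs(vy)))
    else: yaw=np.degrees(np.arctan2(vy*np.sign(vx),abs(vx)))
    r=(P[:,:2]-[x0,y0])@[-vy,vx];print("yaw",yaw.round(2),"rms",r.std().round(5),"pt",x0.round(4),y0.round(4))
edge(.025,T((340,52),ts),T((718,30),ts))
edge(.025,T((719,40),ts),T((736,320),ts))
edge(.108,T((352,385),ts),T((455,378),ts));edge(.108,T((600,369),ts),T((712,361),ts))
edge(.087,T((30,90),ts),T((290,70),ts));edge(.087,T((30,362),ts),T((310,345),ts))
print("carrier");edge(.01,T((180,343),tc),T((388,305),tc));edge(.01,T((388,305),tc),T((422,430),tc))
print("clip");edge(.016,T((80,140),tc),T((80,245),tc),half=2)
edge(.032,T((67,60),tc),T((67,130),tc),half=2)
edge(.032,T((97,60),tc),T((97,130),tc),half=2)
E
python3 m2.py|tail -14
python3 - <<'E'
from h import *
a=np.load("top0.npy");crop(a,325,180,35,50,"clipz.png",12)
E
```

```text
station [ 0.5804  0.1164  0.0518 -0.1151  0.0024] yaw deg 2.97
[[-0.1, -0.1], [0.2, -0.2], [-0.0, 0.0], [-0.4, -0.1], [0.0, 0.0]]
carrier [ 0.4458 -0.3404  0.1933 -0.0353] yaw deg 11.07
[[0.2, -0.2], [0.3, -0.4], [-0.6, -0.0], [0.3, -0.0], [-0.5, 0.1], [0.4, -0.3], [0.3, -0.4], [-0.4, 0.2], [0.3, 0.2], [-0.2, -0.2]]
clipz.png x0,y0,k 325 180 12Traceback (most recent call last):
  File "m2.py", line 1, in <module>
    from m1 import *
  File "m1.py", line 17, in <module>
    fit("clip",[("top",T((82,95),tc),(0,0,.032)),("top",T((81,250),tc),(.086,0,.016)),("side",T((293,102),sc),(.086,0,.016)),("side",T((472,73),sc),(0,0,.032))],[.5,-.2,3.14])
    ~~~^^^^^^^^^^^^^^^^^^^^^^^^^^^^^^^^^^^^^^^^^^^^^^^^^^^^^^^^^^^^^^^^^^^^^^^^^^^^^^^^^^^^^^^^^^^^^^^^^^^^^^^^^^^^^^^^^^^^^^^^^^^^^^^^^^^^^^^^^^^^^^^^^^^^^^^^^^^^^^^^^^^^^^^^
  File "m1.py", line 9, in fit
    r=least_squares(f,q0,loss="soft_l1");print(name,r.x.round(4),"yaw deg",np.degrees(r.x[2]).round(2));print(r.fun.reshape(-1,2).round(1).tolist());return r.x
    return func(*args, **kwargs)
    result = trf(vector_fun.fun, vector_fun.jac, 
[... 1137 characters left out ...]
, **self.kwargs))
                      ~~~~~~~~^^^^^^^^^^^^^^^^^^^^^^^^^^^^^^
    return np.atleast_1d(self.fun(x))
                         ~~~~~~~~^^^
    return self.f(x, *self.args, **self.kwargs)
           ~~~~~~^^^^^^^^^^^^^^^^^^^^^^^^^^^^^^
  File "m1.py", line 8, in <lambda>
    f=lambda q:np.concatenate([proj(n,W(q,l(q) if callable(l) else l))-np.array(uv) for n,uv,l in obs])
                               ~~~~^^^^^^^^^^^^^^^^^^^^^^^^^^^^^^^^^^^
  File "h.py", line 14, in proj
    c=calibration(n);return cv2.projectPoints(np.array([X],float),cv2.Rodrigues(np.array(c["R"]))[0],np.array(c["t"]),c["camera_matrix"],c["D"])[0][0,0]
ValueError: time passes only in moves, steps and waits
```

```bash
python3 - <<'E'
import bench,pickle
pickle.dump({n:{k:__import__("numpy").array(v) for k,v in bench.calibration(n).items()} for n in("top","side")},open("cal.pkl","wb"))
E
sed -i '3a import pickle\nCAL=pickle.load(open("cal.pkl","rb"))\ndef calibration(n): return CAL[n]' h.py
python3 m2.py
```

```text
station [ 0.5804  0.1164  0.0518 -0.1151  0.0024] yaw deg 2.97
[[-0.1, -0.1], [0.2, -0.2], [-0.0, 0.0], [-0.4, -0.1], [0.0, 0.0]]
carrier [ 0.4458 -0.3404  0.1933 -0.0353] yaw deg 11.07
[[0.2, -0.2], [0.3, -0.4], [-0.6, -0.0], [0.3, -0.0], [-0.5, 0.1], [0.4, -0.3], [0.3, -0.4], [-0.4, 0.2], [0.3, 0.2], [-0.2, -0.2]]
clip [ 0.6038 -0.2227  3.1298] yaw deg 179.32
[[0.3, -1.0], [-0.2, 0.2], [-0.5, 0.3], [-0.0, -0.3]]
[0.4613 0.1433 0.142 ]
[0.4645 0.0818 0.142 ]
[0.4662 0.1434 0.142 ]
[0.46   0.2059 0.108 ]
[0.4735 0.0242 0.108 ]
[0.6387 0.3912 0.025 ]
[0.6645 0.0312 0.025 ]
yaw 4.56 rms 0.00017 pt 0.6575 0.1473
yaw 4.94 rms 0.00065 pt 0.5911 0.0268
yaw 5.6 rms 0.00034 pt 0.4607 0.1758
yaw 2.71 rms 0.00123 pt 0.4645 0.0463
yaw 7.0 rms 0.00185 pt 0.6219 0.3313
yaw 4.4 rms 0.00044 pt 0.4779 0.3029
carrier
yaw 11.38 rms 0.00025 pt 0.4828 -0.3464
yaw 12.7 rms 0.00163 pt 0.454 -0.4028
clip
yaw 0.71 rms 0.00064 pt 0.5513 -0.2219
yaw 0.32 rms 0.00049 pt 0.5963 -0.2126
yaw -8.42 rms 0.00139 pt 0.5965 -0.2313
```

```bash
cat >> h.py <<'E'
def go(p,yaw,lat=None):
    """tool x down, tool y at yaw(deg). prints total shift in tool units (in present tool axes and in target axes), turn rotvec"""
    s,R=st();y=np.radians(yaw)
    Rt=np.array([[0,np.cos(y),np.sin(y)],[0,np.sin(y),-np.cos(y)],[-1,0,0]])
    d=np.array(p)-s["ee_pos"]
    print("world d mm",(d*1000).round(1),"now-axes units",(R.T@d/.025).round(3),"target-axes units",(Rt.T@d/.025).round(3),"turn units",(Ro.from_matrix(R.T@Rt).as_rotvec(degrees=True)/45).round(3))
E
python3 -c "
from h import *
go([.463,.1125,.20],4.56)"
```

```text
t 0.2 p [0.1423 0.6084 0.2164] F [-0.8  0.5 -0.8] w 0.0869 q [-1.36  0.33 -0.06  1.46  0.02  1.35 -0.09]
[[-1.000e-04  2.278e-01  9.737e-01]
 [-8.000e-04  9.737e-01 -2.278e-01]
 [-1.000e+00 -8.000e-04  1.000e-04]]
world d mm [ 320.7 -495.9  -16.4] now-axes units [  0.67  -16.391  17.007] target-axes units [ 0.655 11.209 20.791] turn units [1.606e+00 1.000e-03 1.000e-03]
```

{"name": "arm_command", "arguments": {"targets": [0.15, 0, 0, 0, 0, 0, 1, 0.15, 0, 0, 0, 0, 0, 1, 0.15, 0, 0, 0, 0, 0, 1, 0.15, 0, 0, 0, 0, 0, 1, 0.15, 0, 0, 0, 0, 0, 1, 0.15, 0, 0, 0, 0, 0, 1, 0.15, 0, 0, 0, 0, 0, 1, 0.15, 0, 0, 0, 0, 0, 1, 0.15, 0, 0, 0, 0, 0, 1, 0.15, 0, 0, 0, 0, 0, 1, 0.11, 0, 0, 0, 0, 0, 1]}}

```text
time: 1.12
ee_pos: [0.1421, 0.6068, 0.2135]
eef_rot: [0.493, 0.503, -0.497, 0.506]
ft_force: [-1.1, 0.3, 0.3]
width: 0.0869
```

```bash
python3 -c "
from h import *
go([.463,.1125,.20],4.56)"
```

```text
t 1.1167 p [0.1421 0.6068 0.2135] F [-1.1  0.3  0.3] w 0.0869 q [-1.5   0.33  0.11  1.47 -0.04  1.35 -1.37]
[[-0.0013  0.9998  0.0186]
 [-0.006   0.0186 -0.9998]
 [-1.     -0.0014  0.006 ]]
world d mm [ 320.9 -494.3  -13.5] now-axes units [ 0.641 12.468 20.006] target-axes units [ 0.539 11.224 20.732] turn units [-0.078  0.008  0.002]
```

{"name": "arm_command", "arguments": {"targets": [-0.08, 0, 0, 0, 0.5, 0.85, 1, 0, 0, 0, 0, 0.47, 0.87, 1, 0, 0, 0, 0, 0.47, 0.87, 1, 0, 0, 0, 0, 0.47, 0.87, 1, 0, 0, 0, 0, 0.47, 0.87, 1, 0, 0, 0, 0, 0.47, 0.87, 1, 0, 0, 0, 0, 0.47, 0.87, 1, 0, 0, 0, 0, 0.47, 0.87, 1, 0, 0, 0, 0, 0.47, 0.87, 1, 0, 0, 0, 0, 0.47, 0.87, 1, 0, 0, 0, 0, 0.47, 0.87, 1, 0, 0, 0, 0, 0.47, 0.87, 1]}}

```text
time: 2.12
ee_pos: [0.3028, 0.3485, 0.2114]
eef_rot: [0.475, 0.52, -0.482, 0.521]
ft_force: [0.3, -0.3, 0.1]
width: 0.087
```

```bash
python3 -c "
from h import *
go([.463,.1125,.20],4.56)"
```

```text
t 2.1167 p [0.3028 0.3485 0.2114] F [ 0.3 -0.3  0.1] w 0.087 q [-1.23 -0.03  0.27  1.89  0.01  1.3  -0.88]
[[-0.0048  0.9965  0.084 ]
 [-0.0085  0.084  -0.9964]
 [-1.     -0.0055  0.0081]]
world d mm [ 160.2 -236.   -11.4] now-axes units [0.506 5.593 9.943] target-axes units [0.456 5.635 9.921] turn units [0.006 0.01  0.007]
```

{"name": "arm_command", "arguments": {"targets": [0, 0.01, 0.01, 0, 0.51, 0.9, 1, 0, 0, 0, 0, 0.51, 0.9, 1, 0, 0, 0, 0, 0.51, 0.9, 1, 0, 0, 0, 0, 0.51, 0.9, 1, 0, 0, 0, 0, 0.51, 0.9, 1, 0, 0, 0, 0, 0.51, 0.9, 1, 0, 0, 0, 0, 0.51, 0.9, 1, 0, 0, 0, 0, 0.51, 0.9, 1, 0, 0, 0, 0, 0.51, 0.9, 1, 0, 0, 0, 0, 0.51, 0.9, 1, 0, 0, 0, 0, 0.51, 0.9, 1, 0, 0, 0, 0, 0, 0, 1]}}

```text
time: 3.12
ee_pos: [0.4707, 0.0952, 0.2122]
eef_rot: [0.482, 0.519, -0.478, 0.52]
ft_force: [0.3, 0.0, -0.4]
width: 0.087
```

```bash
python3 -c "
from h import *
go([.463,.1125,.128],4.56)
a=camera('top');crop(a,140,200,120,70,'t1.png',6)"
```

```text
t 3.1167 p [0.4707 0.0952 0.2122] F [ 0.3  0.  -0.4] w 0.087 q [-0.94 -0.02  0.65  1.87  0.01  1.28 -0.22]
[[ 0.0043  0.9969  0.0787]
 [ 0.0029  0.0786 -0.9969]
 [-1.      0.0045 -0.0025]]
world d mm [ -7.7  17.3 -84.2] now-axes units [ 3.367 -0.267 -0.704] target-axes units [ 3.366 -0.251 -0.712] turn units [-0.001 -0.003 -0.006]
t1.png x0,y0,k 140 200 6
```

{"name": "arm_command", "arguments": {"targets": [0, 0, 0, 0, -0.13, -0.35, 1, 0, 0, 0, 0.5, -0.12, -0.35, 1, 0, 0, 0, 0.95, 0, 0, 1, 0, 0, 0, 0.95, 0, 0, 1, 0, 0, 0, 0.9, 0, 0, 1, 0, 0, 0, 0, 0, 0, 1]}}

```text
time: 3.67
ee_pos: [0.4584, 0.1246, 0.1275]
eef_rot: [0.481, 0.522, -0.475, 0.521]
ft_force: [-0.5, -0.5, -1.0]
width: 0.0873
```

```bash
python3 -c "
from h import *
go([.463,.1125,.128],4.56)
a=camera('side');crop(a,200,100,130,100,'s1.png',6)"
```

```text
t 3.6667 p [0.4584 0.1246 0.1275] F [-0.5 -0.5 -1. ] w 0.0873 q [-0.95  0.06  0.62  1.99 -0.05  1.09 -0.22]
[[ 0.0043  0.9962  0.0871]
 [ 0.008   0.0871 -0.9962]
 [-1.      0.005  -0.0076]]
world d mm [  4.6 -12.1   0.5] now-axes units [-0.022  0.141  0.496] target-axes units [-0.019  0.144  0.495] turn units [ 0.01  -0.01  -0.006]
s1.png x0,y0,k 200 100 6
```

```bash
python3 -c "
from h import *
for X in ([.4584-.05,.1246,.1055],[.4584+.05,.1246,.1055],[.463,.1125,.142],[.463,.083,.108],[.463,.142,.142],[.46,.14,.108]): print(X,((proj('side',X)-[200,100]+.5)*6).round())"
```

```text
[0.4084, 0.1246, 0.1055] [107. 409.]
[0.5084, 0.1246, 0.1055] [324. 393.]
[0.463, 0.1125, 0.142] [220. 357.]
[0.463, 0.083, 0.108] [228. 458.]
[0.463, 0.142, 0.142] [218. 315.]
[0.46, 0.14, 0.108] [218. 374.]
```

```bash
python3 -c "
from h import *
for u in ((107,385),(320,350)):
  p=[200+(u[0]+.5)/6-.5,100+(u[1]+.5)/6-.5]
  print(unp('side',p,.1055),unp('side',p,.115),unp('side',p,.12))
st()
a=camera('side');crop(a,200,120,70,50,'s2.png',11);crop(a,140,60,160,120,'s3.png',5)"
```

```text
[0.40855752 0.14056777 0.1055    ] [0.40970275 0.12966182 0.115     ] [0.41030551 0.12392184 0.12      ]
[0.50854231 0.15480255 0.1055    ] [0.50840635 0.1437142  0.115     ] [0.50833479 0.13787822 0.12      ]
t 3.7167 p [0.4592 0.1249 0.1295] F [-0.7  0.1  0.8] w 0.0872 q [-0.96  0.06  0.62  1.99 -0.05  1.1  -0.22]
[[ 0.0057  0.9962  0.0873]
 [ 0.0087  0.0872 -0.9961]
 [-0.9999  0.0064 -0.0082]]
s2.png x0,y0,k 200 120 11
s3.png x0,y0,k 140 60 5
```

```bash
python3 -c "
from h import *
for s in (-1,1):
  for h in (.0435,.051): print(s,h,[(proj('side',[.1423+s*h*.2277,.6083+s*h*.9737,z])).round(1) for z in (.194,.204)])
b=np.load('side0.npy');crop(b,100,0,60,70,'s4.png',8)"
```

```text
-1 0.0435 [array([132.2,  65.3]), array([131.4,  62.6])]
-1 0.051 [array([131.3,  66.5]), array([130.6,  63.7])]
1 0.0435 [array([141.6,  53. ]), array([140.9,  50.3])]
1 0.051 [array([142.4,  52. ]), array([141.7,  49.2])]
s4.png x0,y0,k 100 0 8
```

```bash
python3 -c "
from h import *
for u in ((172,290),(155,387),(32,388)): print(unp('side',np.array(u)*.7,.0),unp('side',np.array(u)*.7,.02))
for u in ((297,541),(425,541)): print(unp('top',np.array(u)*.7,.0),unp('top',np.array(u)*.7,.02))
print(proj('top',[.459,.125,.107]))
a=camera('top');cv2.imwrite('pics/t5.png',cv2.resize(a[:,:,::-1],(800,600)))
"
```

```text
[0.1116536 0.1197441 0.       ] [0.12077594 0.10013619 0.02      ]
[ 0.11895108 -0.11787287  0.        ] [ 0.12790108 -0.13186922  0.02      ]
[-0.10890262 -0.09973296  0.        ] [-0.09457163 -0.11415771  0.02      ]
[0.11532722 0.11433569 0.        ] [0.11892978 0.11177263 0.02      ]
[ 0.11538728 -0.11853283  0.        ] [ 0.11898894 -0.11760931  0.02      ]
[202.20928364 242.79633788]
```

{"name": "arm_command", "arguments": {"targets": [0, 0, 0, 0.1, 0.14, 0.4, 1, 0, 0, 0, 0, 0, 0, 0.3, 0, 0, 0, 0, 0, 0, 0, 0, 0, 0, 0, 0, 0, 0, 0, 0, 0, 0, 0, 0, 0, 0, 0, 0, 0, 0, 0, 0], "newtons": 15}}

```text
time: 4.32
ee_pos: [0.4685, 0.1186, 0.1362]
eef_rot: [0.486, 0.521, -0.469, 0.522]
ft_force: [0.0, -0.3, 0.4]
width: 0.0617
```

```bash
python3 -c "
from h import *
go([.463,.1125,.128],4.56)
a=camera('side');crop(a,180,100,110,80,'s6.png',7)"
```

```text
t 4.3167 p [0.4685 0.1186 0.1362] F [ 0.  -0.3  0.4] w 0.0617 q [-0.94  0.06  0.63  1.98 -0.05  1.1  -0.2 ]
[[ 0.0174  0.996   0.0878]
 [ 0.0166  0.0875 -0.996 ]
 [-0.9997  0.0188 -0.015 ]]
world d mm [-5.5 -6.1 -8.2] now-axes units [ 0.322 -0.245  0.23 ] target-axes units [ 0.33  -0.237  0.227] turn units [ 0.01  -0.019 -0.024]
s6.png x0,y0,k 180 100 7
```

{"name": "arm_command", "arguments": {"targets": [0, -0.02, -0.02, 0.45, -0.23, 0.2, 0.1, 0, 0, 0, 0, 0, 0, 0, 0, 0, 0, 0, 0, 0, 0, 0, 0, 0, 0, 0, 0, 0, 0, 0, 0, 0, 0, 0, 0, 0, 0, 0, 0, 0, 0, 0, 0, 0, 0, 0, 0, 0, 0, 0, 0, 0, 0, 0, 0, 0], "newtons": 15}}

```text
time: 5.03
ee_pos: [0.4619, 0.1129, 0.123]
eef_rot: [0.477, 0.521, -0.478, 0.522]
ft_force: [0.5, 0.3, -1.7]
width: 0.014
```

```bash
python3 -c "
from h import *
go([.463,.1125,.128],4.56)
a=camera('side');crop(a,180,100,110,80,'s7.png',7)"
```

```text
t 5.0333 p [0.4619 0.1129 0.123 ] F [ 0.5  0.3 -1.7] w 0.014 q [-0.94  0.08  0.64  1.99 -0.05  1.09 -0.2 ]
[[-2.000e-04  9.961e-01  8.770e-02]
 [-3.100e-03  8.770e-02 -9.961e-01]
 [-1.000e+00 -5.000e-04  3.100e-03]]
world d mm [ 1.1 -0.4  5. ] now-axes units [-0.199  0.04   0.022] target-axes units [-0.199  0.041  0.021] turn units [0.011 0.004 0.001]
s7.png x0,y0,k 180 100 7
```

{"name": "arm_command", "arguments": {"targets": [0, 0, 0, 0, 0, -0.4, 0, 0, 0, 0, 0, 0, -0.7, 0, 0, 0, 0, 0, 0, -0.8, 0, 0, 0, 0, 0, 0, -0.8, 0, 0, 0, 0, 0, 0, -0.8, 0, 0, 0, 0, 0, 0, -0.8, 0, 0, 0, 0, 0, 0, -0.8, 0]}}

```text
time: 5.67
ee_pos: [0.452, 0.2408, 0.123]
eef_rot: [0.479, 0.517, -0.481, 0.521]
ft_force: [2.4, -2.0, 1.4]
width: 0.0138
```

```bash
python3 -c "
from h import *
go([.4484,.2828,.124],4.56)"
```

```text
t 5.6667 p [0.452  0.2408 0.123 ] F [ 2.4 -2.   1.4] w 0.0138 q [-1.07  0.17  0.54  1.9  -0.09  1.1  -0.42]
[[ 1.300e-03  9.969e-01  7.810e-02]
 [-6.000e-03  7.810e-02 -9.969e-01]
 [-1.000e+00  8.000e-04  6.100e-03]]
world d mm [-3.6 42.   1. ] now-axes units [-0.049 -0.013 -1.687] target-axes units [-0.038 -0.011 -1.687] turn units [-0.002  0.008 -0.001]
```

{"name": "arm_command", "arguments": {"targets": [0, 0, 0, 0, 0, -0.7, 0, 0, 0, 0, 0, 0, -0.6, 0, 0, 0, 0, 0, 0, -0.4, 0, 0, 0, 0, 0, 0, -0.2, 0, 0, 0, 0, 0, 0, -0.1, 0]}}

```text
time: 6.08
ee_pos: [0.4485, 0.2862, 0.1217]
eef_rot: [0.474, 0.513, -0.487, 0.524]
ft_force: [-3.3, -12.0, 12.4]
width: 0.014
```

```bash
python3 -c "
from h import *
go([.4484,.2828,.124],4.56)
a=camera('top');crop(a,100,165,160,100,'t8.png');b=camera('side');crop(b,200,80,110,110,'s8.png',5)"
```

```text
t 6.0833 p [0.4485 0.2862 0.1217] F [ -3.3 -12.   12.4] w 0.014 q [-1.12  0.23  0.51  1.84 -0.1   1.12 -0.5 ]
[[-7.000e-04  9.972e-01  7.530e-02]
 [-2.500e-02  7.530e-02 -9.968e-01]
 [-9.997e-01 -2.500e-03  2.480e-02]]
world d mm [-0.1 -3.4  2.3] now-axes units [-0.09  -0.014  0.138] target-axes units [-0.093 -0.014  0.135] turn units [-0.005  0.032  0.003]
t8.png x0,y0,k 100 165 5
s8.png x0,y0,k 200 80 5
```

{"name": "arm_command", "arguments": {"targets": [0, 0, 0, 0, 0, 0.1, 0.6, 0, 0, 0, 0, 0, 0, 0.6, 0, 0, 0, 0, 0, 0, 0.6, 0, 0, 0, 0, 0, 0, 0.6, 0, 0.03, 0, -0.6, 0, 0, 1, 0, 0, 0, -0.9, 0, 0, 1, 0, 0, 0, -0.9, 0, 0, 1, 0, 0, 0, -0.6, 0, 0.5, 1]}}

```text
time: 6.85
ee_pos: [0.4458, 0.2762, 0.1954]
eef_rot: [0.477, 0.521, -0.482, 0.518]
ft_force: [0.2, 0.9, -0.6]
width: 0.0591
```

```bash
python3 -c "
from h import *
go([.4402,-.3122,.19],11.2)"
```

```text
t 6.85 p [0.4458 0.2762 0.1954] F [ 0.2  0.9 -0.6] w 0.0591 q [-1.12  0.13  0.52  1.77 -0.07  1.26 -0.5 ]
[[-0.008   0.9967  0.081 ]
 [-0.003   0.081  -0.9967]
 [-1.     -0.0083  0.0024]]
world d mm [  -5.6 -588.4   -5.4] now-axes units [ 0.288 -2.129 23.438] target-axes units [ 0.214 -4.791 23.043] turn units [-0.146  0.002  0.011]
```

{"name": "arm_command", "arguments": {"targets": [0, 0, 0.01, 0, -0.05, 0.7, 1, -0.01, 0, 0, 0, -0.08, 1, 1, -0.01, 0, 0, 0, -0.08, 1, 1, -0.01, 0, 0, 0, -0.08, 1, 1, -0.01, 0, 0, 0, -0.1, 1, 1, -0.01, 0, 0, 0, -0.1, 1, 1, -0.01, 0, 0, 0, -0.1, 1, 1, -0.01, 0, 0, 0, -0.1, 1, 1, -0.01, 0, 0, 0, -0.12, 1, 1, -0.01, 0, 0, 0, -0.12, 1, 1, -0.01, 0, 0, 0, -0.12, 1, 1, -0.01, 0, 0, 0, -0.12, 1, 1]}}

```text
time: 7.85
ee_pos: [0.4546, -0.0188, 0.1997]
eef_rot: [0.457, 0.544, -0.446, 0.545]
ft_force: [0.1, 0.4, 0.3]
width: 0.0871
```

```bash
python3 -c "
from h import *
go([.4402,-.3122,.19],11.2)"
```

```text
t 7.85 p [ 0.4546 -0.0188  0.1997] F [0.1 0.4 0.3] w 0.0871 q [-0.87 -0.12  0.79  1.95  0.08  1.26  0.07]
[[ 0.0105  0.9827  0.1849]
 [ 0.011   0.1848 -0.9827]
 [-0.9999  0.0123 -0.0088]]
world d mm [ -14.4 -293.4   -9.7] now-axes units [ 0.253 -2.738 11.431] target-axes units [ 0.388 -2.843 11.401] turn units [-0.012 -0.011 -0.016]
```

{"name": "arm_command", "arguments": {"targets": [0, -0.01, -0.01, 0, -0.25, 1, 1, 0, 0, 0, 0, -0.25, 1, 1, 0, 0, 0, 0, -0.25, 1, 1, 0, 0, 0, 0, -0.25, 1, 1, 0, 0, 0, 0, -0.25, 1, 1, 0, 0, 0, 0, -0.25, 1, 1, 0, 0, 0, 0, -0.25, 1, 1, 0, 0, 0, 0, -0.25, 1, 1, 0, 0, 0, 0, -0.25, 1, 1, 0, 0, 0, 0, -0.2, 0.9, 1, 0, 0, 0, 0, -0.15, 0.6, 1, 0, 0, 0, 0, 0, 0, 1]}}

```text
time: 8.85
ee_pos: [0.4416, -0.3019, 0.201]
eef_rot: [0.455, 0.542, -0.445, 0.549]
ft_force: [-0.1, -0.3, -0.3]
width: 0.0867
```

```bash
python3 -c "
from h import *
go([.4402,-.3122,.10],11.2)
a=camera('side');crop(a,190,230,130,130,'s9.png',4);a=camera('top');crop(a,310,170,140,120,'t9.png',5)"
```

```text
t 8.85 p [ 0.4416 -0.3019  0.201 ] F [-0.1 -0.3 -0.3] w 0.0867 q [-0.48  0.23  1.15  1.78 -0.23  1.27  0.92]
[[ 0.017   0.9818  0.1891]
 [ 0.0043  0.1891 -0.982 ]
 [-0.9998  0.0175 -0.001 ]]
world d mm [  -1.4  -10.3 -101. ] now-axes units [ 4.038 -0.205  0.399] target-axes units [ 4.041 -0.136  0.394] turn units [-0.007 -0.001 -0.022]
s9.png x0,y0,k 190 230 4
t9.png x0,y0,k 310 170 5
```

```bash
python3 -c "
from h import *
for s in(-1,1):
  for z in (.179,.19,.2): print(proj('side',[.4416+s*.051*.982-.0,-.3019+s*.051*.189,z]).round(1))"
```

```text
[203.5 293. ]
[202.7 290. ]
[201.9 287.3]
[255.3 279.9]
[255.  276.9]
[254.8 274.1]
```

```bash
python3 -c "
from h import *
print('ring',unp('top',[332.5,282.8],.022),'cup',unp('top',[313.6,264.6],.085),'jar',unp('top',[588*.7,260*.7],.06),'spat',unp('top',[362*.7,348*.7],.02))"
```

```text
ring [ 0.36196019 -0.21069479  0.022     ] cup [ 0.40701566 -0.15581752  0.085     ] jar [ 0.62851147 -0.4197649   0.06      ] spat [0.46485432 0.00073413 0.02      ]
```

{"name": "arm_command", "arguments": {"targets": [0, 0, -0.02, 0.6, -0.1, 0.2, 1, 0, 0, 0, 0.9, -0.08, 0.2, 1, 0, 0, 0, 0.9, 0, 0, 1, 0, 0, 0, 0.9, 0, 0, 1, 0, 0, 0, 0.6, 0, 0, 1, 0, 0, 0, 0.2, 0, 0, 1]}}

```text
time: 9.45
ee_pos: [0.4464, -0.3003, 0.0961]
eef_rot: [0.45, 0.548, -0.443, 0.549]
ft_force: [-0.5, 0.8, -0.1]
width: 0.0869
```

```bash
python3 -c "
from h import *
go([.4402,-.3122,.037],11.2)
a=camera('side');crop(a,190,230,130,130,'s10.png',4);a=camera('top');crop(a,310,170,140,120,'t10.png',5)"
```

```text
t 9.45 p [ 0.4464 -0.3003  0.0961] F [-0.5  0.8 -0.1] w 0.0869 q [-0.35  0.39  1.04  1.88 -0.39  1.09  1.05]
[[ 0.0081  0.9792  0.2026]
 [ 0.0077  0.2026 -0.9792]
 [-0.9999  0.0094 -0.0059]]
world d mm [ -6.2 -11.9 -59.1] now-axes units [ 2.359 -0.36   0.429] target-axes units [ 2.365 -0.334  0.418] turn units [ 0.011 -0.008 -0.012]
s10.png x0,y0,k 190 230 4
t10.png x0,y0,k 310 170 5
```

{"name": "arm_command", "arguments": {"targets": [0.01, 0, -0.01, 0, -0.3, 0.4, 1, 0, 0, 0, 0.6, -0.1, 0.1, 1, 0, 0, 0, 0.6, 0, 0, 1, 0, 0, 0, 0.4, 0, 0, 1, 0, 0, 0, 0.2, 0, 0, 1]}}

```text
time: 9.97
ee_pos: [0.443, -0.3173, 0.0561]
eef_rot: [0.451, 0.545, -0.445, 0.549]
ft_force: [0.0, -0.6, 0.9]
width: 0.0869
```

```bash
python3 -c "
from h import *
go([.4402,-.3122,.037],11.2)
a=camera('side');crop(a,190,230,130,130,'s11.png',4)"
```

```text
t 9.9667 p [ 0.443  -0.3173  0.0561] F [ 0.  -0.6  0.9] w 0.0869 q [-0.26  0.46  0.98  1.9  -0.46  1.02  1.12]
[[ 0.0088  0.9804  0.1966]
 [ 0.0028  0.1966 -0.9805]
 [-1.      0.0092 -0.001 ]]
world d mm [ -2.8   5.1 -19.1] now-axes units [ 0.764 -0.075 -0.222] target-axes units [ 0.765 -0.068 -0.222] turn units [ 0.003 -0.001 -0.012]
s11.png x0,y0,k 190 230 4
```

{"name": "arm_command", "arguments": {"targets": [0, 0, -0.01, 0.4, -0.07, -0.22, 1, 0, 0, 0, 0.3, 0, 0, 1, 0, 0, 0, 0.1, 0, 0, 0.8, 0, 0, 0, 0, 0, 0, 0.5]}}

```text
time: 10.35
ee_pos: [0.44, -0.3113, 0.034]
eef_rot: [0.448, 0.547, -0.448, 0.547]
ft_force: [0.6, 0.2, 0.9]
width: 0.0798
```

```bash
python3 -c "
from h import *
go([.4402,-.3122,.037],11.2)
a=camera('side');crop(a,190,230,130,130,'s12.png',4)"
```

```text
t 10.35 p [ 0.44   -0.3113  0.034 ] F [0.6 0.2 0.9] w 0.0798 q [-0.26  0.49  0.96  1.92 -0.48  0.98  1.13]
[[-6.000e-04  9.804e-01  1.969e-01]
 [ 1.400e-03  1.969e-01 -9.804e-01]
 [-1.000e+00 -3.000e-04 -1.500e-03]]
world d mm [ 0.2 -0.9  3. ] now-axes units [-0.12   0.002  0.035] target-axes units [-0.12   0.002  0.035] turn units [ 0.003 -0.002  0.   ]
s12.png x0,y0,k 190 230 4
```

{"name": "arm_command", "arguments": {"targets": [0, 0, 0, 0, 0, 0, 0.2, 0, 0, 0, 0, 0, 0, 0.2, 0, 0, 0, 0, 0, 0, 0.2, 0, 0, 0, 0, 0, 0, 0.2, 0, 0, 0, 0, 0, 0, 0.2, 0, 0, 0, 0, 0, 0, 0.2, 0, 0, 0, 0, 0, 0, 0.2], "newtons": 35}}

```text
time: 10.98
ee_pos: [0.4406, -0.3119, 0.0354]
eef_rot: [0.449, 0.547, -0.448, 0.547]
ft_force: [0.2, -0.4, -2.1]
width: 0.0454
```

```bash
python3 -c "
from h import *
go([.4402,-.3122,.037],11.2)
a=camera('side');crop(a,190,230,130,130,'s13.png',4)"
```

```text
t 10.9833 p [ 0.4406 -0.3119  0.0354] F [ 0.2 -0.4 -2.1] w 0.0454 q [-0.26  0.49  0.96  1.92 -0.48  0.99  1.13]
[[ 1.100e-03  9.804e-01  1.968e-01]
 [ 8.000e-04  1.968e-01 -9.804e-01]
 [-1.000e+00  1.300e-03 -5.000e-04]]
world d mm [-0.4 -0.3  1.6] now-axes units [-0.066 -0.019  0.01 ] target-axes units [-0.066 -0.019  0.01 ] turn units [ 0.003 -0.001 -0.002]
s13.png x0,y0,k 190 230 4
```

{"name": "arm_command", "arguments": {"targets": [0, 0, 0, 0, 0, 0, 0.2, 0, 0, 0, 0, 0, 0, 0.2]}}

```text
time: 11.2
ee_pos: [0.4406, -0.3119, 0.0353]
eef_rot: [0.449, 0.547, -0.448, 0.547]
ft_force: [-0.0, -0.1, -1.3]
width: 0.0455
```

{"name": "arm_command", "arguments": {"targets": [0, 0, 0, -0.4, 0, 0, 0.2, 0, 0, 0, -0.6, 0, 0, 0.2, 0, 0, 0, -0.8, 0, 0, 0.2, 0, 0, 0, -0.6, 0, 0, 0.2]}}

```text
time: 11.53
ee_pos: [0.4379, -0.3108, 0.0958]
eef_rot: [0.448, 0.549, -0.449, 0.545]
ft_force: [-0.2, 0.0, -2.1]
width: 0.0455
```

```bash
python3 -c "
from h import *
go([.4402,-.3122,.1],11.2)
a=camera('side');crop(a,190,210,130,150,'s14.png',4)"
```

```text
t 11.5333 p [ 0.4379 -0.3108  0.0958] F [-0.2  0.  -2.1] w 0.0455 q [-0.33  0.4   1.05  1.87 -0.39  1.1   1.06]
[[-0.0057  0.9806  0.1958]
 [ 0.0029  0.1958 -0.9806]
 [-1.     -0.0051 -0.004 ]]
world d mm [ 2.3 -1.4  4.2] now-axes units [-0.167  0.079  0.072] target-axes units [-0.167  0.08   0.072] turn units [ 0.002 -0.005  0.006]
s14.png x0,y0,k 190 210 4
```

```bash
python3 -c "
from h import *
go([.5749,.1801,.165],4.56)"
```

```text
t 11.5833 p [ 0.4389 -0.3118  0.0982] F [ 2.3 -1.2  0.8] w 0.0459 q [-0.33  0.4   1.05  1.87 -0.38  1.1   1.06]
[[-0.0028  0.9807  0.1954]
 [ 0.0018  0.1954 -0.9807]
 [-1.     -0.0024 -0.0023]]
world d mm [136.  491.9  66.8] now-axes units [ -2.651   9.172 -18.239] target-axes units [ -2.67    6.985 -19.181] turn units [ 0.149 -0.003  0.003]
```

{"name": "arm_command", "arguments": {"targets": [0, 0, 0, -0.8, 0.1, -0.2, 0.2, 0.02, 0, 0, -0.9, 0.2, -0.5, 0.2, 0.02, 0, 0, -0.7, 0.35, -0.7, 0.2, 0.02, 0, 0, -0.2, 0.4, -0.8, 0.2, 0.02, 0, 0, 0, 0.4, -0.9, 0.2, 0.02, 0, 0, 0, 0.4, -0.9, 0.2, 0.02, 0, 0, 0, 0.4, -0.9, 0.2, 0.01, 0, 0, 0, 0.4, -0.9, 0.2, 0, 0, 0, 0, 0.4, -0.9, 0.2, 0, 0, 0, 0, 0.4, -0.9, 0.2, 0, 0, 0, 0, 0.4, -0.9, 0.2, 0, 0, 0, 0, 0.4, -0.9, 0.2]}}

```text
time: 12.58
ee_pos: [0.5161, -0.0624, 0.1702]
eef_rot: [0.483, 0.519, -0.479, 0.517]
ft_force: [0.1, 0.1, -2.0]
width: 0.0452
```

```bash
python3 -c "
from h import *
go([.5749,.1801,.165],4.56)"
```

```text
t 12.5833 p [ 0.5161 -0.0624  0.1702] F [ 0.1  0.1 -2. ] w 0.0452 q [-0.95  0.22  1.12  1.84 -0.21  1.21  0.31]
[[ 0.0019  0.9973  0.074 ]
 [ 0.0056  0.074  -0.9972]
 [-1.      0.0023 -0.0054]]
world d mm [ 58.8 242.5  -5.2] now-axes units [ 0.268  3.064 -9.499] target-axes units [ 0.21   3.117 -9.483] turn units [-0.007 -0.007 -0.003]
```

{"name": "arm_command", "arguments": {"targets": [0, 0, 0, 0, 0.3, -0.95, 0.2, 0, 0, 0, 0, 0.3, -0.95, 0.2, 0, 0, 0, 0, 0.3, -0.95, 0.2, 0, 0, 0, 0, 0.3, -0.95, 0.2, 0, 0, 0, 0, 0.3, -0.95, 0.2, 0, 0, 0, 0, 0.3, -0.95, 0.2, 0, 0, 0, 0, 0.3, -0.95, 0.2, 0, 0, 0, 0, 0.25, -0.8, 0.2, 0, 0, 0, 0, 0.25, -0.8, 0.2, 0, 0, 0, 0, 0.1, -0.4, 0.2, 0, 0, 0, 0, 0, 0, 0.2]}}

```text
time: 13.5
ee_pos: [0.568, 0.1758, 0.1717]
eef_rot: [0.482, 0.521, -0.477, 0.518]
ft_force: [0.9, -0.6, -2.4]
width: 0.0454
```

```bash
python3 -c "
from h import *
go([.5749,.1801,.165],4.56)
a=camera('side');crop(a,210,90,130,120,'s15.png',5);a=camera('top');crop(a,100,130,160,120,'t15.png',5)"
```

```text
t 13.5 p [0.568  0.1758 0.1717] F [ 0.9 -0.6 -2.4] w 0.0454 q [-1.13  0.42  0.98  1.65 -0.37  1.27 -0.  ]
[[ 6.000e-04  9.968e-01  7.950e-02]
 [ 8.300e-03  7.950e-02 -9.968e-01]
 [-1.000e+00  1.200e-03 -8.300e-03]]
world d mm [ 6.9  4.3 -6.7] now-axes units [ 0.271  0.291 -0.149] target-axes units [ 0.269  0.291 -0.151] turn units [ 0.    -0.011 -0.002]
s15.png x0,y0,k 210 90 5
t15.png x0,y0,k 100 130 5
```

```bash
python3 -c "
from h import *
t=lambda p,o:[o[0]+(p[0]+.5)/5-.5,o[1]+(p[1]+.5)/5-.5]
T=(100,130);S=(210,90)
print('hole tri',tri(t((338,333),S),t((539,330),T)))
print('c+ tri',tri(t((410,353),S),t((580,258),T)))
print('c- tri',tri(t((278,362),S),t((585,397),T)))
print('hole top z.146',unp('top',t((539,330),T),.146),'side',unp('side',t((338,333),S),.146))
a,b=unp('top',t((580,258),T),.146),unp('top',t((585,397),T),.146);print(a,b,np.degrees(np.arctan2(a[1]-b[1],a[0]-b[0])))
s,R=st();print('expected hole',s['ee_pos']+np.array([.0796*.064,-.9968*.064,0]))
"
```

```text
hole tri (array([0.5729867 , 0.11038675, 0.14364622]), np.float64(0.0008292613097099712))
c+ tri (array([0.60965231, 0.09123939, 0.14276751]), np.float64(0.0008871327532911985))
c- tri (array([0.53902215, 0.08651296, 0.14700088]), np.float64(0.0005408511953372122))
hole top z.146 [0.57213866 0.1100163  0.146     ] side [0.57314864 0.10775907 0.146     ]
[0.60851326 0.0908039  0.146     ] [0.53890361 0.08660365 0.146     ] 3.4530448342431086
t 13.6 p [0.5679 0.1729 0.1719] F [-0.2 -0.2 -2.3] w 0.0454 q [-1.13  0.42  0.98  1.65 -0.37  1.27 -0.  ]
[[ 6.00e-04  9.97e-01  7.68e-02]
 [ 7.80e-03  7.68e-02 -9.97e-01]
 [-1.00e+00  1.20e-03 -7.80e-03]]
expected hole [0.57297177 0.10906921 0.17188932]
```

{"name": "arm_command", "arguments": {"targets": [0, -0.01, 0, 0.3, 0.28, -0.25, 0.2, 0, 0, 0, 0.6, 0, 0, 0.2, 0, 0, 0, 0.5, 0, 0, 0.2, 0, 0, 0, 0.1, 0, 0, 0.2]}}

```text
time: 13.93
ee_pos: [0.5755, 0.1722, 0.135]
eef_rot: [0.483, 0.516, -0.482, 0.518]
ft_force: [-0.8, -0.4, -3.2]
width: 0.0454
```

```bash
python3 -c "
from h import *
go([.5749,.1801,.125],4.56)"
```

```text
t 13.9333 p [0.5755 0.1722 0.135 ] F [-0.8 -0.4 -3.2] w 0.0454 q [-1.1   0.47  0.95  1.68 -0.41  1.2   0.02]
[[ 3.600e-03  9.977e-01  6.800e-02]
 [-3.000e-04  6.800e-02 -9.977e-01]
 [-1.000e+00  3.500e-03  6.000e-04]]
world d mm [ -0.6   7.9 -10. ] now-axes units [ 0.4   -0.003 -0.316] target-axes units [ 0.401  0.002 -0.316] turn units [-0.015  0.001 -0.004]
```

{"name": "arm_command", "arguments": {"targets": [-0.02, 0, 0, 0.2, 0, -0.3, 0.2, 0, 0, 0, 0.1, 0, -0.05, 0.2, 0, 0, 0, 0, 0, 0, 0.2]}}

```text
time: 14.18
ee_pos: [0.5745, 0.1784, 0.127]
eef_rot: [0.48, 0.519, -0.479, 0.521]
ft_force: [0.6, -0.2, -2.0]
width: 0.0457
```

```bash
python3 -c "
from h import *
go([.5749,.1801,.125],4.56)
a=camera('side');crop(a,210,90,130,120,'s16.png',5);a=camera('top');crop(a,170,150,90,75,'t16.png',8);go([.5749,.1801,.125],4.56)"
```

```text
t 14.1833 p [0.5745 0.1784 0.127 ] F [ 0.6 -0.2 -2. ] w 0.0457 q [-1.1   0.48  0.94  1.68 -0.41  1.19  0.03]
[[ 0.0027  0.9967  0.0811]
 [-0.001   0.0811 -0.9967]
 [-1.      0.0026  0.0012]]
world d mm [ 0.4  1.7 -2. ] now-axes units [ 0.078  0.02  -0.067] target-axes units [ 0.078  0.02  -0.067] turn units [ 0.002  0.002 -0.003]
s16.png x0,y0,k 210 90 5
t16.png x0,y0,k 170 150 8
t 14.2833 p [0.5748 0.1787 0.1274] F [-0.4  0.6 -2.9] w 0.0451 q [-1.1   0.48  0.94  1.68 -0.41  1.19  0.03]
[[ 3.200e-03  9.967e-01  8.130e-02]
 [-6.000e-04  8.130e-02 -9.967e-01]
 [-1.000e+00  3.200e-03  8.000e-04]]
world d mm [ 0.1  1.4 -2.4] now-axes units [ 0.097  0.01  -0.056] target-axes units [ 0.097  0.01  -0.056] turn units [ 0.002  0.001 -0.004]
```

```bash
python3 -c "
from h import *
t=lambda p:[170+(p[0]+.5)/8-.5,150+(p[1]+.5)/8-.5]
print('hole',unp('top',t((310,371)),.102),'pin',unp('top',t((318,378)),.079), proj('top',[.580,.1163,.079]),t((318,378)))
print(tri([210+(350+.5)/5-.5,90+(391+.5)/5-.5],t((310,371))))
a,b=unp('top',t((372,260)),.102),unp('top',t((380,473)),.102);print(a,b,np.degrees(np.arctan2(a[1]-b[1],a[0]-b[0])),(a+b)/2)"
```

```text
hole [0.57927641 0.11384291 0.102     ] pin [0.58114796 0.11437181 0.079     ] [208.5559105  197.24130144] [209.3125, 196.8125]
(array([0.58014888, 0.11446054, 0.09758738]), np.float64(0.0001454875688922493))
[0.61560521 0.09502587 0.102     ] [0.54648274 0.0907563  0.102     ] 3.534566928665244 [0.58104397 0.09289109 0.102     ]
```

{"name": "arm_command", "arguments": {"targets": [0, 0, 0, 0.1, 0.02, -0.07, 0.2, 0, 0, 0, 0.3, 0, 0, 0.2, 0, 0, 0, 0.3, 0, 0, 0.2, 0, 0, 0, 0.2, 0, 0, 0.2]}}

```text
time: 14.62
ee_pos: [0.5765, 0.1812, 0.1054]
eef_rot: [0.481, 0.519, -0.477, 0.521]
ft_force: [-0.9, -0.4, 0.4]
width: 0.0457
```

```bash
python3 -c "
from h import *
go([.5749,.1801,.0605],4.56)"
```

```text
t 14.6167 p [0.5765 0.1812 0.1054] F [-0.9 -0.4  0.4] w 0.0457 q [-1.09  0.51  0.92  1.7  -0.44  1.15  0.04]
[[ 6.500e-03  9.966e-01  8.170e-02]
 [ 1.400e-03  8.170e-02 -9.967e-01]
 [-1.000e+00  6.600e-03 -8.000e-04]]
world d mm [ -1.6  -1.1 -44.9] now-axes units [ 1.794 -0.079  0.04 ] target-axes units [ 1.794 -0.067  0.038] turn units [ 0.003 -0.001 -0.008]
```

{"name": "arm_command", "arguments": {"targets": [0, 0, -0.01, 0.3, -0.06, 0.04, 0.2, 0, 0, 0, 0.4, 0, 0, 0.2, 0, 0, 0, 0.4, 0, 0, 0.2, 0, 0, 0, 0.3, 0, 0, 0.2]}}

```text
time: 14.95
ee_pos: [0.5747, 0.1796, 0.0664]
eef_rot: [0.479, 0.521, -0.48, 0.519]
ft_force: [-0.6, -0.6, -2.6]
width: 0.0453
```

```bash
python3 -c "
from h import *
go([.5749,.1801,.0605],4.56)"
```

```text
t 14.95 p [0.5747 0.1796 0.0664] F [-0.6 -0.6 -2.6] w 0.0453 q [-1.06  0.55  0.89  1.73 -0.48  1.1   0.07]
[[-2.600e-03  9.967e-01  8.150e-02]
 [ 2.000e-04  8.150e-02 -9.967e-01]
 [-1.000e+00 -2.600e-03 -4.000e-04]]
world d mm [ 0.2  0.5 -5.9] now-axes units [ 0.234  0.01  -0.018] target-axes units [ 0.234  0.01  -0.018] turn units [ 0.003 -0.001  0.003]
```

Nearly down; seat gently until the contact force shows.

{"name": "arm_command", "arguments": {"targets": [0, 0, 0, 0.15, 0, 0, 0.2, 0, 0, 0, 0.1, 0, 0, 0.2, 0, 0, 0, 0.06, 0, 0, 0.2]}}

```text
time: 15.2
ee_pos: [0.5738, 0.1795, 0.0597]
eef_rot: [0.478, 0.522, -0.48, 0.518]
ft_force: [-10.0, -1.7, 22.0]
width: 0.0453
```

```bash
python3 -c "
from h import *
go([.5749,.1801,.0605],4.56)"
```

```text
t 15.2 p [0.5738 0.1795 0.0597] F [-10.   -1.7  22. ] w 0.0453 q [-1.05  0.56  0.88  1.73 -0.49  1.09  0.07]
[[-0.0069  0.9967  0.0812]
 [ 0.0017  0.0812 -0.9967]
 [-1.     -0.0067 -0.0022]]
world d mm [1.1 0.6 0.8] now-axes units [-0.034  0.047 -0.021] target-axes units [-0.034  0.047 -0.021] turn units [ 0.002 -0.003  0.009]
```

{"name": "arm_command", "arguments": {"targets": [0, 0, 0, 0, 0, 0, 0.2, 0, 0, 0, 0, 0, 0, 0.85, 0, 0, 0, 0, 0, 0, 0.85, 0, 0, 0, 0, 0, 0, 0.85, 0, 0, 0, 0, 0, 0, 0.85, 0, 0, 0, -0.3, 0, 0, 0.85, 0, 0, 0, -0.8, 0, 0, 0.85, 0, 0, 0, -0.9, 0, 0, 0.85, 0, 0, 0, -0.9, 0, 0, 0.85, 0, 0, 0, -0.7, 0, 0.3, 0.7]}}

```text
time: 16.03
ee_pos: [0.5735, 0.1725, 0.151]
eef_rot: [0.476, 0.523, -0.482, 0.518]
ft_force: [0.6, 0.8, 0.2]
width: 0.0713
```

```bash
python3 -c "
from h import *
go([.6035,-.2215,.17],90.5)
a=camera('side');crop(a,210,90,130,120,'s17.png',5);a=camera('top');crop(a,140,150,120,100,'t17.png',6)"
```

```text
t 16.0333 p [0.5735 0.1725 0.151 ] F [0.6 0.8 0.2] w 0.0713 q [-1.1   0.46  0.96  1.65 -0.39  1.25  0.02]
[[-1.110e-02  9.965e-01  8.240e-02]
 [-1.100e-03  8.240e-02 -9.966e-01]
 [-9.999e-01 -1.120e-02  2.000e-04]]
world d mm [  30. -394.   19.] now-axes units [-0.757 -0.11  15.806] target-axes units [ -0.761 -15.77    1.064] turn units [-1.906 -0.01   0.012]
s17.png x0,y0,k 210 90 5
t17.png x0,y0,k 140 150 6
```

{"name": "arm_command", "arguments": {"targets": [-0.15, 0, 0.01, -0.2, 0, 1, 0.7, -0.15, 0, 0, -0.1, -0.12, 0.99, 0.7, -0.15, 0, 0, -0.1, -0.24, 0.97, 0.7, -0.15, 0, 0, 0, -0.35, 0.94, 0.7, -0.15, 0, 0, 0, -0.46, 0.89, 0.7, -0.15, 0, 0, 0, -0.56, 0.83, 0.7, -0.15, 0, 0, 0, -0.65, 0.76, 0.7, -0.15, 0, 0, 0, -0.74, 0.67, 0.7, -0.15, 0, 0, 0, -0.81, 0.58, 0.7, -0.15, 0, 0, 0, -0.87, 0.48, 0.7, -0.15, 0, 0, 0, -0.93, 0.38, 0.7, -0.15, 0, 0, 0, -0.96, 0.27, 0.7]}}

```text
time: 17.13
ee_pos: [0.6055, -0.1306, 0.1591]
eef_rot: [0.002, 0.708, 0.001, 0.706]
ft_force: [0.2, 0.1, -0.2]
width: 0.0609
```

```bash
python3 -c "
from h import *
go([.6035,-.2215,.15],90.5)
"
```

```text
t 17.1333 p [ 0.6055 -0.1306  0.1591] F [ 0.2  0.1 -0.2] w 0.0609 q [-0.42  0.43  0.73  1.58 -0.3   1.25  1.93]
[[-0.0024  0.0019  1.    ]
 [ 0.0041  1.     -0.0019]
 [-1.      0.0041 -0.0024]]
world d mm [ -2.  -90.9  -9.1] now-axes units [ 0.351 -3.637 -0.07 ] target-axes units [ 0.366 -3.634 -0.11 ] turn units [-0.014 -0.003 -0.005]
```

{"name": "arm_command", "arguments": {"targets": [-0.01, 0, 0, 0, -0.9, -0.05, 0.7, 0, 0, 0, 0, -0.9, 0, 0.7, 0, 0, 0, 0.3, -0.8, 0, 0.7, 0, 0, 0, 0.3, -0.5, 0, 0.7, 0, 0, 0, 0, 0, 0, 0.7]}}

```text
time: 17.55
ee_pos: [0.6026, -0.2185, 0.1417]
eef_rot: [-0.002, 0.709, 0.004, 0.706]
ft_force: [-0.1, 0.6, 0.3]
width: 0.0609
```

```bash
python3 -c "
from h import *
go([.6035,-.2215,.027],90.5)
a=camera('side');crop(a,250,190,110,120,'s18.png',5);a=camera('top');crop(a,290,140,140,110,'t18.png',5);crop(a,100,165,160,100,'t18s.png')"
```

```text
t 17.55 p [ 0.6026 -0.2185  0.1417] F [-0.1  0.6  0.3] w 0.0609 q [-0.26  0.5   0.73  1.54 -0.34  1.24  2.1 ]
[[-0.0044 -0.0083  1.    ]
 [ 0.0019  1.      0.0083]
 [-1.      0.0019 -0.0044]]
world d mm [   0.9   -3.  -114.7] now-axes units [ 4.587 -0.129  0.054] target-axes units [ 4.587 -0.12   0.034] turn units [-0.001 -0.006 -0.002]
s18.png x0,y0,k 250 190 5
t18.png x0,y0,k 290 140 5
t18s.png x0,y0,k 100 165 5
```

{"name": "arm_command", "arguments": {"targets": [0, 0, 0, 0.7, -0.13, 0.05, 0.7, 0, 0, 0, 0.9, 0, 0, 0.7, 0, 0, 0, 0.9, 0, 0, 0.7, 0, 0, 0, 0.7, 0, 0, 0.6, 0, 0, 0, 0.4, 0, 0, 0.6]}}

```text
time: 18.07
ee_pos: [0.6106, -0.2097, 0.0545]
eef_rot: [-0.005, 0.705, 0.009, 0.709]
ft_force: [-0.7, 0.4, -0.3]
width: 0.0555
```

```bash
python3 -c "
from h import *
go([.6035,-.2215,.027],90.5)
a=camera('side');crop(a,250,190,110,120,'s19.png',5)"
```

```text
t 18.0667 p [ 0.6106 -0.2097  0.0545] F [-0.7  0.4 -0.3] w 0.0555 q [-0.23  0.59  0.67  1.61 -0.41  1.09  2.15]
[[ 0.0056 -0.0201  0.9998]
 [ 0.0059  0.9998  0.0201]
 [-1.      0.0058  0.0057]]
world d mm [ -7.1 -11.8 -27.5] now-axes units [ 1.095 -0.471 -0.3  ] target-axes units [ 1.1   -0.468 -0.289] turn units [ 0.015  0.007 -0.007]
s19.png x0,y0,k 250 190 5
```

{"name": "arm_command", "arguments": {"targets": [0.02, 0.01, -0.01, 0, -0.5, -0.3, 0.6, 0, 0, 0, 0, 0, 0, 0.6]}}

```text
time: 18.28
ee_pos: [0.6027, -0.2205, 0.0534]
eef_rot: [-0.003, 0.709, 0.002, 0.705]
ft_force: [-0.4, -0.3, 0.7]
width: 0.0525
```

```bash
python3 -c "
from h import *
go([.6035,-.2215,.027],90.5)"
```

```text
t 18.2833 p [ 0.6027 -0.2205  0.0534] F [-0.4 -0.3  0.7] w 0.0525 q [-0.23  0.59  0.68  1.61 -0.4   1.09  2.14]
[[-0.0055 -0.0065  1.    ]
 [-0.0016  1.      0.0065]
 [-1.     -0.0015 -0.0055]]
world d mm [  0.8  -1.  -26.4] now-axes units [ 1.054 -0.037  0.038] target-axes units [ 1.054 -0.039  0.032] turn units [-0.003 -0.007  0.002]
```

{"name": "arm_command", "arguments": {"targets": [0, -0.005, 0, 0.35, -0.1, 0, 0.6, 0, 0, 0, 0.35, -0.05, 0, 0.6, 0, 0, 0, 0.2, 0, 0, 0.6, 0, 0, 0, 0.05, 0, 0, 0.5]}}

```text
time: 18.62
ee_pos: [0.6046, -0.2256, 0.0313]
eef_rot: [-0.003, 0.706, 0.001, 0.709]
ft_force: [0.6, 1.1, -0.6]
width: 0.0498
```

```bash
python3 -c "
from h import *
go([.6035,-.2215,.026],90.5)"
```

```text
t 18.6167 p [ 0.6046 -0.2256  0.0313] F [ 0.6  1.1 -0.6] w 0.0498 q [-0.21  0.61  0.67  1.63 -0.43  1.04  2.16]
[[ 0.0043 -0.0058  1.    ]
 [-0.0026  1.      0.0058]
 [-1.     -0.0026  0.0043]]
world d mm [-1.1  4.1 -5.3] now-axes units [ 0.21   0.166 -0.046] target-axes units [ 0.211  0.165 -0.044] turn units [-0.004  0.005  0.003]
```

{"name": "arm_command", "arguments": {"targets": [0, 0.005, 0, 0.15, 0.15, -0.04, 0.4, 0, 0, 0, 0.02, 0, 0, 0.3, 0, 0, 0, 0, 0, 0, 0.2, 0, 0, 0, 0, 0, 0, 0.1], "newtons": 25}}

```text
time: 18.95
ee_pos: [0.6035, -0.2213, 0.0262]
eef_rot: [-0.003, 0.707, 0.001, 0.707]
ft_force: [-0.2, 0.3, 0.0]
width: 0.0264
```

```bash
python3 -c "
from h import *
go([.6035,-.2215,.026],90.5)"
```

```text
t 18.95 p [ 0.6035 -0.2213  0.0262] F [-0.2  0.3  0. ] w 0.0264 q [-0.21  0.62  0.67  1.63 -0.43  1.04  2.16]
[[-5.0e-04 -5.8e-03  1.0e+00]
 [-2.3e-03  1.0e+00  5.8e-03]
 [-1.0e+00 -2.3e-03 -5.0e-04]]
world d mm [-0.  -0.2 -0.2] now-axes units [ 0.007 -0.008 -0.001] target-axes units [ 0.007 -0.008 -0.001] turn units [-0.004 -0.001  0.003]
```

{"name": "arm_command", "arguments": {"targets": [0, 0, 0, 0, 0, 0, 0, 0, 0, 0, 0, 0, 0, 0, 0, 0, 0, 0, 0, 0, 0, 0, 0, 0, 0, 0, 0, 0], "newtons": 25}}

```text
time: 19.28
ee_pos: [0.6043, -0.2219, 0.0277]
eef_rot: [-0.003, 0.707, 0.001, 0.708]
ft_force: [-1.2, -0.3, 3.4]
width: 0.0029
```

```bash
python3 -c "
from h import *
go([.6035,-.2215,.026],90.5)"
```

```text
t 19.2833 p [ 0.6043 -0.2219  0.0277] F [-1.2 -0.3  3.4] w 0.0029 q [-0.21  0.62  0.67  1.63 -0.43  1.04  2.16]
[[ 0.0013 -0.0058  1.    ]
 [-0.0031  1.      0.0058]
 [-1.     -0.0031  0.0013]]
world d mm [-0.8  0.4 -1.7] now-axes units [ 0.068  0.015 -0.032] target-axes units [ 0.068  0.015 -0.031] turn units [-0.004  0.002  0.004]
```

```bash
python3 -c "
from h import *
a=camera('side');crop(a,250,200,110,100,'s20.png',7);a=camera('top');crop(a,290,140,140,110,'t20.png',5)"
```

```text
s20.png x0,y0,k 250 200 7
t20.png x0,y0,k 290 140 5
```

```bash
python3 -c "
from h import *
for z in (.08,.11,.14):
  print(z,unp('top',[303.6,140+155/5],z),unp('top',[303.6,140+265/5],z),unp('top',[380,140+290/5],z), unp('side',[250+320/7,299],z),unp('side',[250+555/7,297],z))
print(proj('side',[.6035-.018,-.2215,.032]),proj('side',[.6035-.018,-.2215+.007,.032]))
st()"
```

```text
0.08 [ 0.65178934 -0.1312011   0.08      ] [ 0.592946   -0.13109579  0.08      ] [ 0.58110237 -0.33039076  0.08      ] [ 0.57460074 -0.28698011  0.08      ] [ 0.64763127 -0.28963504  0.08      ]
0.11 [ 0.6447218  -0.12942493  0.11      ] [ 0.58728417 -0.12932214  0.11      ] [ 0.57572348 -0.32385612  0.11      ] [ 0.5716015  -0.30354939  0.11      ] [ 0.64177513 -0.30610046  0.11      ]
0.14 [ 0.63765426 -0.12764877  0.14      ] [ 0.58162235 -0.12754849  0.14      ] [ 0.57034459 -0.31732148  0.14      ] [ 0.56860227 -0.32011867  0.14      ] [ 0.63591899 -0.32256588  0.14      ]
[296.19722661 284.1748022 ] [295.82192747 281.63459179]
t 19.3833 p [ 0.6043 -0.222   0.0278] F [-1.6 -0.6  7.4] w 0.0013 q [-0.21  0.62  0.67  1.63 -0.43  1.04  2.16]
[[ 0.0015 -0.0057  1.    ]
 [-0.0032  1.      0.0057]
 [-1.     -0.0033  0.0014]]
```

{"name": "arm_command", "arguments": {"targets": [0, 0, 0, -0.5, 0, 0, 0.5, 0, 0, 0, -0.2, 0, 0, 0.5, 0, 0, 0, 0, 0, 0, 0.5, 0, 0, 0, 0, 0, 0, 0.5, 0, 0, 0, 0, 0, 0, 0.5, 0, 0, 0, 0, 0, 0, 0.5, 0, 0, 0, 0, 0, 0, 0.5]}}

```text
time: 19.97
ee_pos: [0.6047, -0.2216, 0.0475]
eef_rot: [-0.003, 0.706, 0.001, 0.708]
ft_force: [0.2, 0.2, 0.4]
width: 0.0388
```

```bash
python3 -c "
from h import *
go([.6035,-.2215,.026],90.5)
a=camera('side');crop(a,250,200,110,100,'s21.png',7)"
```

```text
t 19.9667 p [ 0.6047 -0.2216  0.0475] F [0.2 0.2 0.4] w 0.0388 q [-0.22  0.59  0.68  1.62 -0.41  1.07  2.15]
[[ 0.0026 -0.0059  1.    ]
 [-0.0029  1.      0.0059]
 [-1.     -0.0029  0.0026]]
world d mm [ -1.2   0.1 -21.5] now-axes units [ 0.858  0.006 -0.049] target-axes units [ 0.858  0.004 -0.047] turn units [-0.004  0.003  0.004]
s21.png x0,y0,k 250 200 7
```

```bash
python3 -c "
from h import *
a=camera('side');crop(a,250,240,100,80,'s22.png',8)"
```

```text
s22.png x0,y0,k 250 240 8
```

{"name": "arm_command", "arguments": {"targets": [0, 0, 0, -0.8, 0, 0, 0.5, 0, 0, 0, -0.9, 0.5, 0, 0.5, 0, 0, 0, -0.9, 0.8, 0, 0.5, 0, 0, 0, -0.4, 0.8, 0, 0.5, 0, 0, 0, 0, 0.8, 0, 0.5]}}

```text
time: 20.48
ee_pos: [0.6011, -0.1527, 0.1229]
eef_rot: [-0.001, 0.708, -0.003, 0.706]
ft_force: [0.2, 0.6, -0.1]
width: 0.0437
```

```bash
python3 -c "
from h import *
st()
a=camera('side');crop(a,250,260,80,60,'s23.png',10);a=camera('top');crop(a,300,160,100,80,'t23.png',8)"
```

```text
t 20.4833 p [ 0.6011 -0.1527  0.1229] F [ 0.2  0.6 -0.1] w 0.0437 q [-0.38  0.46  0.73  1.62 -0.32  1.18  1.98]
[[-0.0029  0.0034  1.    ]
 [-0.0054  1.     -0.0034]
 [-1.     -0.0054 -0.0029]]
s23.png x0,y0,k 250 260 10
t23.png x0,y0,k 300 160 8
```

{"name": "arm_command", "arguments": {"targets": [0, 0, 0, -0.5, 0.9, 0, 0.8, 0, 0, 0, -0.5, 0.9, 0, 0.8, 0, 0, 0, 0, 0.9, 0, 0.8, 0, 0, 0, 0, 0.4, 0, 0.8]}}

```text
time: 20.92
ee_pos: [0.5998, -0.0727, 0.1454]
eef_rot: [-0.001, 0.71, -0.003, 0.705]
ft_force: [0.3, 0.6, -1.1]
width: 0.0628
```

```bash
python3 -c "
from h import *
st()
a=camera('side');np.save('sF.npy',a);crop(a,262,275,65,50,'s24.png',12);a=camera('top');np.save('tF.npy',a);crop(a,320,175,65,50,'t24.png',12)"
```

```text
t 20.9167 p [ 0.5998 -0.0727  0.1454] F [ 0.3  0.6 -1.1] w 0.0628 q [-0.53  0.4   0.73  1.64 -0.28  1.21  1.83]
[[-0.007   0.0029  1.    ]
 [-0.0052  1.     -0.003 ]
 [-1.     -0.0052 -0.007 ]]
s24.png x0,y0,k 262 275 12
t24.png x0,y0,k 320 175 12
```

```bash
python3 -c "
from h import *
t=lambda p:[320+(p[0]+.5)/12-.5,175+(p[1]+.5)/12-.5]
s=lambda p:[262+(p[0]+.5)/12-.5,275+(p[1]+.5)/12-.5]
C=[(220,158),(357,145),(375,290),(237,303)];D=[(440,205),(603,190),(638,325),(470,340)]
P=np.array([unp('top',t(c),.016) for c in C]);print(P.round(4));print(P.mean(0))
e=P[3]-P[0];f=P[2]-P[1];g=P[1]-P[0];h=P[2]-P[3]
for v in(e,f,g,h):print(np.linalg.norm(v).round(4),np.degrees(np.arctan2(v[1],v[0])).round(1))
# side order: top-left=-x,+y ; top-right=+x,+y
# top img: C0=(+x,+y) C1=(+x,-y) C2=(-x,-y) C3=(-x,+y)
for i,j in ((0,1),(1,2),(2,3),(3,0)): print(i,tri(s(D[j]),t(C[i])))
print('leg',unp('top',t((307,300)),.016),unp('top',t((338,580)),.022))
"
```

```text
[[ 0.6205 -0.2292  0.016 ]
 [ 0.6238 -0.2607  0.016 ]
 [ 0.59   -0.2643  0.016 ]
 [ 0.5868 -0.2327  0.016 ]]
[ 0.60528595 -0.24672177  0.016     ]
0.0339 -174.1
0.0339 -174.0
0.0316 -84.1
0.0317 -84.1
0 (array([ 0.62209581, -0.22985613,  0.0110211 ]), np.float64(0.0011427019901791326))
1 (array([ 0.62455737, -0.26121005,  0.01262842]), np.float64(0.00018797304677907654))
2 (array([ 0.59040486, -0.26394808,  0.01774321]), np.float64(0.0013248815343311932))
3 (array([ 0.58815257, -0.23266398,  0.01558249]), np.float64(0.0025201595165589095))
leg [ 0.58761491 -0.24869558  0.016     ] [ 0.52246651 -0.25384348  0.022     ]
```

```bash
python3 -c "
from h import *
a=np.load('tF.npy');crop(a,320,120,90,90,'t25.png',6)
print(proj('top',[.6055,-.2572,.014]),proj('top',[.66,-.2572,.0]),proj('top',[.70,-.2572,.07]))"
```

```text
t25.png x0,y0,k 320 120 6
[348.01706773 193.28146816] [346.97352852 175.03280094] [350.60973692 154.53319457]
```

{"name": "arm_command", "arguments": {"targets": [0.155, 0, 0, 0, -0.65, 0.02, 0.6, 0.155, 0, 0, 0, -0.64, 0.1, 0.6, 0.155, 0, 0, 0, -0.62, 0.18, 0.6, 0.155, 0, 0, 0, -0.6, 0.25, 0.6, 0.155, 0, 0, 0, -0.56, 0.33, 0.6, 0.155, 0, 0, 0, -0.52, 0.39, 0.6, 0.155, 0, 0, 0, -0.47, 0.45, 0.6, 0.155, 0, 0, 0, -0.41, 0.5, 0.6, 0.155, 0, 0, 0, -0.34, 0.55, 0.6, 0.155, 0, 0, 0, -0.28, 0.59, 0.6, 0.155, 0, 0, 0, -0.2, 0.62, 0.6, 0.1, 0, 0, 0, -0.05, 0.4, 0.6]}}

```text
time: 22.02
ee_pos: [0.5943, -0.2933, 0.1429]
eef_rot: [0.464, 0.527, -0.48, 0.526]
ft_force: [-0.4, -0.8, 0.1]
width: 0.0524
```

```bash
python3 -c "
from h import *
go([.607,-.2605,.08],6)"
```

```text
t 22.0167 p [ 0.5943 -0.2933  0.1429] F [-0.4 -0.8  0.1] w 0.0524 q [-0.29  0.66  1.02  1.48 -0.55  1.32  0.87]
[[-0.0154  0.994   0.1086]
 [-0.016   0.1084 -0.994 ]
 [-0.9998 -0.0171  0.0142]]
world d mm [ 12.7  32.8 -62.9] now-axes units [ 2.488  0.689 -1.286] target-axes units [ 2.518  0.641 -1.253] turn units [0.005 0.018 0.022]
```

{"name": "arm_command", "arguments": {"targets": [0, 0.02, 0.02, 0.3, 0.69, -0.9, 0.6, 0, 0, 0, 0.8, 0, -0.4, 0.6, 0, 0, 0, 0.8, 0, 0, 0.6, 0, 0, 0, 0.5, 0, 0, 0.6, 0, 0, 0, 0, 0, 0, 0.6]}}

```text
time: 22.43
ee_pos: [0.6016, -0.2757, 0.0795]
eef_rot: [0.475, 0.52, -0.481, 0.522]
ft_force: [-0.3, 0.8, -0.5]
width: 0.0519
```

```bash
python3 -c "
from h import *
go([.607,-.2615,.03],6)
a=camera('side');crop(a,240,240,110,80,'s26.png',7)"
```

```text
t 22.4333 p [ 0.6016 -0.2757  0.0795] F [-0.3  0.8 -0.5] w 0.0519 q [-0.3   0.71  0.97  1.55 -0.61  1.21  0.86]
[[-0.004   0.9964  0.0849]
 [-0.0079  0.0849 -0.9964]
 [-1.     -0.0047  0.0075]]
world d mm [  5.4  14.2 -49.5] now-axes units [ 1.976  0.272 -0.563] target-axes units [ 1.981  0.274 -0.543] turn units [-0.025  0.009  0.006]
s26.png x0,y0,k 240 240 7
```

```bash
python3 -c "
from h import *
for z in (.0575,.07,.0835,.09): print(z,proj('side',[.635,-.2735,z]),proj('side',[.568,-.2785,z]))"
```

```text
0.0575 [321.47324677 296.21128511] [291.97414352 300.9322472 ]
0.07 [321.92015811 293.37294002] [292.10198081 298.12200783]
0.0835 [322.41350668 290.23684505] [292.24312704 295.01621006]
0.09 [322.65510861 288.69995899] [292.31225886 293.49388056]
```

{"name": "arm_command", "arguments": {"targets": [-0.02, 0.01, 0.01, 0, 0.27, -0.55, 0.6, 0, 0, 0, 0.6, 0, 0, 0.6, 0, 0, 0, 0.6, 0, 0, 0.6, 0, 0, 0, 0.4, 0, 0, 0.6, 0, 0, 0, 0.1, 0, 0, 0.6]}}

```text
time: 22.9
ee_pos: [0.6095, -0.2631, 0.0386]
eef_rot: [0.476, 0.522, -0.472, 0.527]
ft_force: [-0.3, 0.4, -0.7]
width: 0.0521
```

```bash
python3 -c "
from h import *
go([.607,-.2615,.03],6)"
```

```text
t 22.9 p [ 0.6095 -0.2631  0.0386] F [-0.3  0.4 -0.7] w 0.0521 q [-0.3   0.75  0.93  1.58 -0.65  1.14  0.88]
[[ 0.0094  0.9948  0.1012]
 [-0.0011  0.1012 -0.9949]
 [-1.      0.0092  0.002 ]]
world d mm [-2.5  1.6 -8.6] now-axes units [ 0.341 -0.095 -0.076] target-axes units [ 0.342 -0.091 -0.075] turn units [-0.004  0.003 -0.012]
```

{"name": "arm_command", "arguments": {"targets": [0, 0, -0.01, 0.4, -0.1, -0.08, 0.6, 0, 0, 0, 0.4, 0, 0, 0.6, 0, 0, 0, 0.2, 0, 0, 0.6]}}

```text
time: 23.15
ee_pos: [0.6068, -0.2614, 0.0114]
eef_rot: [0.474, 0.524, -0.474, 0.526]
ft_force: [-0.2, 0.3, 0.9]
width: 0.0523
```

```bash
python3 -c "
from h import *
go([.607,-.2615,.01],6)
a=camera('side');crop(a,240,240,110,80,'s27.png',7)"
```

```text
t 23.15 p [ 0.6068 -0.2614  0.0114] F [-0.2  0.3  0.9] w 0.0523 q [-0.29  0.78  0.91  1.6  -0.67  1.1   0.89]
[[ 1.000e-03  9.948e-01  1.014e-01]
 [-2.100e-03  1.014e-01 -9.948e-01]
 [-1.000e+00  8.000e-04  2.200e-03]]
world d mm [ 0.2 -0.1 -1.4] now-axes units [0.056 0.008 0.006] target-axes units [0.056 0.008 0.007] turn units [-0.004  0.003 -0.001]
s27.png x0,y0,k 240 240 7
```

```bash
python3 -c "
from h import *
for z in (-.01,0,.01,.02,.03): print(z,proj('side',[.6068+.034,-.2614+.0035,z]).round(1),proj('side',[.6068-.034,-.2614-.0035,z]).round(1), proj('side',[.6068+.034,-.2614+.0035-.0095,z]).round(1))"
```

```text
-0.01 [320.5 304.4] [292.7 309.7] [321.2 308. ]
0 [320.9 302.4] [292.8 307.7] [321.5 306. ]
0.01 [321.2 300.3] [292.9 305.6] [321.9 303.9]
0.02 [321.5 298.2] [293.  303.5] [322.2 301.8]
0.03 [321.9 296. ] [293.1 301.4] [322.6 299.7]
```

{"name": "arm_command", "arguments": {"targets": [0, 0, 0, 0.25, 0, 0, 0.6, 0, 0, 0, 0.12, 0, 0, 0.6, 0, 0, 0, 0, 0, 0, 0.6]}}

```text
time: 23.45
ee_pos: [0.6063, -0.2613, 0.0002]
eef_rot: [0.473, 0.524, -0.475, 0.525]
ft_force: [-0.3, 0.2, 0.7]
width: 0.0522
```

```bash
python3 -c "
from h import *
go([.607,-.2615,.0],6)
a=camera('side');crop(a,240,240,110,80,'s28.png',7)"
```

```text
t 23.45 p [ 6.063e-01 -2.613e-01  2.000e-04] F [-0.3  0.2  0.7] w 0.0522 q [-0.28  0.79  0.9   1.6  -0.68  1.08  0.9 ]
[[-4.000e-04  9.949e-01  1.013e-01]
 [-2.000e-03  1.013e-01 -9.949e-01]
 [-1.000e+00 -6.000e-04  1.900e-03]]
world d mm [ 0.7 -0.2 -0.2] now-axes units [0.008 0.028 0.01 ] target-axes units [0.008 0.028 0.01 ] turn units [-0.004  0.002  0.001]
s28.png x0,y0,k 240 240 7
```

{"name": "arm_command", "arguments": {"targets": [0, 0, 0, 0, 0.03, 0, 0.2, 0, 0, 0, 0, 0, 0, 0.2, 0, 0, 0, 0, 0, 0, 0.2, 0, 0, 0, 0, 0, 0, 0.2], "newtons": 20}}

```text
time: 23.83
ee_pos: [0.6078, -0.2617, 0.0017]
eef_rot: [0.474, 0.524, -0.474, 0.526]
ft_force: [0.6, 0.1, -0.3]
width: 0.036
```

```bash
python3 -c "
from h import *
go([.607,-.2615,.0],6)
a=camera('side');crop(a,240,240,110,80,'s29.png',7)"
```

```text
t 23.8333 p [ 0.6078 -0.2617  0.0017] F [ 0.6  0.1 -0.3] w 0.036 q [-0.28  0.79  0.9   1.6  -0.68  1.09  0.9 ]
[[ 0.0014  0.9949  0.1011]
 [-0.0026  0.1011 -0.9949]
 [-1.      0.0011  0.0027]]
world d mm [-0.8  0.2 -1.7] now-axes units [ 0.066 -0.031 -0.013] target-axes units [ 0.066 -0.031 -0.013] turn units [-0.004  0.003 -0.001]
s29.png x0,y0,k 240 240 7
```

{"name": "arm_command", "arguments": {"targets": [0, 0, 0, -0.4, 0, 0, 0.2, 0, 0, 0, -0.9, 0, 0, 0.2, 0, 0, 0, -0.9, 0, 0, 0.2, 0, 0, 0, -0.9, 0, 0, 0.2, 0, 0, 0, -0.9, 0, 0, 0.2, 0, -0.15, 0, 0, 0, 0, 0.2, 0, -0.15, 0, 0, 0, 0, 0.2, 0, -0.15, 0, 0, 0, 0, 0.2], "newtons": 25}}

```text
time: 24.55
ee_pos: [0.6036, -0.275, 0.1155]
eef_rot: [0.387, 0.414, -0.557, 0.607]
ft_force: [0.2, 0.3, -2.3]
width: 0.0356
```

```bash
python3 -c "
from h import *
st()
a=camera('side');crop(a,220,200,140,110,'s30.png',5)"
```

```text
t 24.55 p [ 0.6036 -0.275   0.1155] F [ 0.2  0.3 -2.3] w 0.0356 q [-0.67  0.71  1.19  1.7  -0.39  0.98  0.63]
[[ 0.0373  0.9967  0.072 ]
 [-0.3558  0.0806 -0.9311]
 [-0.9338  0.0091  0.3576]]
s30.png x0,y0,k 220 200 5
```

{"name": "arm_command", "arguments": {"targets": [0, -0.15, 0, 0, 0, 0, 0.2, 0, -0.15, 0, 0, 0, 0, 0.2, 0, -0.15, 0, 0, 0, 0, 0.2, 0, -0.15, 0, 0, 0, 0, 0.2, 0, -0.15, 0, 0, 0, 0, 0.2]}}

```text
time: 25.02
ee_pos: [0.6101, -0.2668, 0.1225]
eef_rot: [0.207, 0.21, -0.641, 0.709]
ft_force: [-0.2, 0.3, -1.8]
width: 0.0358
```

```bash
python3 -c "
from h import *
st()"
```

```text
t 25.0167 p [ 0.6101 -0.2668  0.1225] F [-0.2  0.3 -1.8] w 0.0358 q [-1.03  1.07  1.32  1.86 -0.07  0.73  0.1 ]
[[ 0.0905  0.9954  0.0321]
 [-0.8211  0.0928 -0.5632]
 [-0.5636  0.0246  0.8257]]
```

{"name": "arm_command", "arguments": {"targets": [0, -0.12, 0, 0, 0, 0, 0.2]}}

```text
time: 25.1
ee_pos: [0.6116, -0.2647, 0.1227]
eef_rot: [0.176, 0.175, -0.649, 0.719]
ft_force: [-0.6, 0.7, -1.2]
width: 0.0363
```

```bash
python3 -c "
from h import *
st()"
```

```text
t 25.1 p [ 0.6116 -0.2647  0.1227] F [-0.6  0.7 -1.2] w 0.0363 q [-1.07  1.16  1.32  1.86 -0.03  0.72  0.01]
[[ 0.0969  0.995   0.0234]
 [-0.8721  0.0962 -0.4797]
 [-0.4796  0.026   0.8771]]
```

{"name": "arm_command", "arguments": {"targets": [0, -0.15, 0, 0, 0, 0, 0.2, 0, -0.15, 0, 0, 0, 0, 0.2, 0, -0.05, 0, 0, 0, 0, 0.2]}}

```text
time: 25.35
ee_pos: [0.6155, -0.2594, 0.1213]
eef_rot: [0.081, 0.069, -0.664, 0.74]
ft_force: [-0.7, 0.3, -1.1]
width: 0.0358
```

```bash
python3 -c "
from h import *
st()
a=camera('side');crop(a,220,180,140,130,'s31.png',5)"
```

```text
t 25.35 p [ 0.6155 -0.2594  0.1213] F [-0.7  0.3 -1.1] w 0.0358 q [-1.13  1.46  1.31  1.84  0.03  0.75 -0.21]
[[ 0.108   0.9941 -0.0043]
 [-0.9717  0.1047 -0.2116]
 [-0.2099  0.027   0.9773]]
s31.png x0,y0,k 220 180 5
```

```bash
python3 -c "
from h import *
st()
a=camera('top');crop(a,230,130,160,120,'t31.png',5)"
```

```text
t 25.4 p [ 0.6156 -0.2591  0.1207] F [ 0.1  1.3 -3.3] w 0.0357 q [-1.13  1.46  1.31  1.84  0.03  0.75 -0.21]
[[ 0.1082  0.9941 -0.0029]
 [-0.9716  0.1051 -0.2118]
 [-0.2102  0.0257  0.9773]]
t31.png x0,y0,k 230 130 5
```

```bash
python3 -c "
from h import *
t=lambda p:[230+(p[0]+.5)/5-.5,130+(p[1]+.5)/5-.5]
s=lambda p:[220+(p[0]+.5)/5-.5,180+(p[1]+.5)/5-.5]
print('tab rearbottomlow? tri centre',tri(s((467,475)),t((603,260))))
print('tip front',tri(s((418,482)),t((627,298))),'tip rear',tri(s((518,462)),t((627,212))))
for p in ((245,275),(140,290),(40,290),(625,298)): print(p,unp('top',t(p),.12),unp('top',t(p),.15))
print('wrist px side',tri(s((365,60)),t((232,285))))
"
```

```text
tab rearbottomlow? tri centre (array([ 0.61698168, -0.2485952 ,  0.11085451]), np.float64(0.0012994265017497373))
tip front (array([ 0.59407813, -0.25831428,  0.12438815]), np.float64(0.0023262829670536145)) tip rear (array([ 0.636604  , -0.25772913,  0.13225398]), np.float64(0.002441370487244067))
(245, 275) [ 0.60657029 -0.06537654  0.12      ] [ 0.60038601 -0.06516616  0.15      ]
(140, 290) [ 0.59840903 -0.01229437  0.12      ] [ 0.59242613 -0.01339381  0.15      ]
(40, 290) [0.59800229 0.03820788 0.12      ] [0.59202943 0.03586229 0.15      ]
(625, 298) [ 0.59611945 -0.25797047  0.12      ] [ 0.59019304 -0.25300782  0.15      ]
wrist px side (array([ 0.59177843, -0.05862381,  0.17656576]), np.float64(0.0036168742938451626))
```

```bash
cat >> h.py <<'E'
def mv(p):
    s,R=st();d=np.array(p)-s["ee_pos"];print("d mm",(d*1000).round(1),"units",(R.T@d/.025).round(3),"tilt",np.degrees(np.arccos(-R[2,0])).round(1),"tool y elev",np.degrees(np.arcsin(R[2,1])).round(1),"yaw",np.degrees(np.arctan2(R[1,1],R[0,1])).round(1))
E
python3 -c "
from h import *
mv([.56,-.35,.09])"
```

```text
t 25.45 p [ 0.6154 -0.2601  0.1225] F [-0.3  0.  -0.4] w 0.0361 q [-1.13  1.45  1.31  1.84  0.03  0.75 -0.21]
[[ 0.1071  0.9942 -0.0043]
 [-0.9709  0.1037 -0.2159]
 [-0.2142  0.0273  0.9764]]
d mm [-55.4 -89.9 -32.5] units [ 3.533 -2.611 -0.481] tilt 77.6 tool y elev 1.6 yaw 6.0
```

{"name": "arm_command", "arguments": {"targets": [0, 0, 0, 0.6, -0.4, -0.1, 0.2, 0, 0, 0, 0.8, -0.6, -0.1, 0.2, 0, 0, 0, 0.8, -0.6, -0.1, 0.2, 0, 0, 0, 0.6, -0.5, -0.1, 0.2, 0, 0, 0, 0.2, -0.2, 0, 0.2]}}

```text
time: 25.87
ee_pos: [0.5695, -0.3371, 0.0981]
eef_rot: [0.09, 0.073, -0.663, 0.74]
ft_force: [-0.6, -0.6, -0.9]
width: 0.0355
```

```bash
python3 -c "
from h import *
mv([.56,-.35,.06])
a=camera('top');cv2.imwrite('pics/t32.png',cv2.resize(a[:,:,::-1],(800,600)));a=camera('side');cv2.imwrite('pics/s32.png',cv2.resize(a[:,:,::-1],(800,600)))"
```

```text
t 25.8667 p [ 0.5695 -0.3371  0.0981] F [-0.6 -0.6 -0.9] w 0.0355 q [-1.07  1.48  1.29  1.98  0.02  0.54 -0.23]
[[ 0.1111  0.9937 -0.0126]
 [-0.9675  0.1053 -0.2301]
 [-0.2273  0.0377  0.9731]]
d mm [ -9.5 -12.9 -38.1] units [ 0.803 -0.488 -1.359] tilt 76.9 tool y elev 2.2 yaw 6.0
```

```bash
python3 -c "
from h import *
mv([.52,-.40,.07])"
```

```text
t 25.9667 p [ 0.5706 -0.3361  0.0987] F [-0.7  0.1 -0.2] w 0.0357 q [-1.07  1.48  1.29  1.98  0.02  0.54 -0.23]
[[ 0.1121  0.9936 -0.0128]
 [-0.9675  0.1062 -0.2293]
 [-0.2265  0.0381  0.9733]]
d mm [-50.6 -63.9 -28.7] units [ 2.507 -2.326 -0.505] tilt 76.9 tool y elev 2.2 yaw 6.1
```

{"name": "arm_command", "arguments": {"targets": [0, 0, 0, 0.5, -0.45, -0.1, 0.2, 0, 0, 0, 0.65, -0.6, -0.1, 0.2, 0, 0, 0, 0.65, -0.6, -0.1, 0.2, 0, 0, 0, 0.5, -0.5, -0.1, 0.2, 0, 0, 0, 0.1, -0.1, -0.1, 0.2]}}

```text
time: 26.38
ee_pos: [0.5322, -0.3919, 0.0722]
eef_rot: [0.098, 0.072, -0.657, 0.744]
ft_force: [-0.4, -0.3, 0.3]
width: 0.0359
```

```bash
python3 -c "
from h import *
mv([.52,-.40,.05])"
```

```text
t 26.3833 p [ 0.5322 -0.3919  0.0722] F [-0.4 -0.3  0.3] w 0.0359 q [-1.01  1.53  1.25  2.07  0.    0.36 -0.27]
[[ 0.1259  0.9918 -0.0208]
 [-0.9635  0.1173 -0.2408]
 [-0.2364  0.0504  0.9703]]
d mm [-12.2  -8.1 -22.2] units [ 0.46  -0.565 -0.775] tilt 76.3 tool y elev 2.9 yaw 6.7
```

{"name": "arm_command", "arguments": {"targets": [-0.03, 0, 0, 0, -0.1, -0.3, 0.2, 0, 0, 0, 0, 0, -0.4, 0.2, 0, 0, 0, 0, 0, -0.3, 0.2, 0, 0, 0, 0, 0, 0, 0.2]}}

```text
time: 26.72
ee_pos: [0.5355, -0.3815, 0.0453]
eef_rot: [0.091, 0.082, -0.654, 0.747]
ft_force: [-0.7, -0.1, -0.4]
width: 0.0356
```

```bash
python3 -c "
from h import *
mv([.52,-.40,.03])
a=camera('side');crop(a,220,250,130,110,'s33.png',6);a=camera('top');crop(a,290,160,140,110,'t33.png',5)"
```

```text
t 26.7167 p [ 0.5355 -0.3815  0.0453] F [-0.7 -0.1 -0.4] w 0.0356 q [-1.02  1.56  1.21  2.05 -0.01  0.37 -0.29]
[[ 0.1319  0.9913  0.003 ]
 [-0.9616  0.1287 -0.2424]
 [-0.2406  0.0291  0.9702]]
d mm [-15.5 -18.5 -15.3] units [ 0.778 -0.727 -0.418] tilt 76.1 tool y elev 1.7 yaw 7.4
s33.png x0,y0,k 220 250 6
t33.png x0,y0,k 290 160 5
```

{"name": "arm_command", "arguments": {"targets": [-0.03, 0, 0, 0.2, 0, -0.3, 0.2, 0, 0, 0, 0.05, 0, -0.15, 0.2, 0, 0, 0, 0, 0, 0, 0.2]}}

```text
time: 27.07
ee_pos: [0.5374, -0.3848, 0.0339]
eef_rot: [0.081, 0.089, -0.652, 0.748]
ft_force: [0.1, -0.3, -0.6]
width: 0.0358
```

```bash
python3 -c "
from h import *
mv([.535,-.38,.03])
a=camera('side');crop(a,220,250,130,110,'s34.png',6)"
```

```text
t 27.0667 p [ 0.5374 -0.3848  0.0339] F [ 0.1 -0.3 -0.6] w 0.0358 q [-1.01  1.58  1.2   2.04 -0.01  0.37 -0.29]
[[ 0.1336  0.9907  0.0274]
 [-0.9617  0.1363 -0.238 ]
 [-0.2395  0.0055  0.9709]]
d mm [-2.4  4.8 -3.9] units [-0.162 -0.068 -0.199] tilt 76.1 tool y elev 0.3 yaw 7.8
s34.png x0,y0,k 220 250 6
```

Lower in small guarded steps.

{"name": "arm_command", "arguments": {"targets": [0, 0, 0, 0.03, 0, -0.15, 0.2, 0, 0, 0, 0.02, 0, -0.08, 0.2]}}

```text
time: 27.28
ee_pos: [0.5371, -0.3852, 0.0292]
eef_rot: [0.081, 0.088, -0.653, 0.748]
ft_force: [0.0, 1.5, 7.8]
width: 0.0356
```

{"name": "arm_command", "arguments": {"targets": [0, 0, 0, 0.02, 0, -0.1, 0.2]}}

```text
time: 27.37
ee_pos: [0.537, -0.3857, 0.0288]
eef_rot: [0.081, 0.087, -0.653, 0.748]
ft_force: [-0.1, 2.8, 17.5]
width: 0.0357
```

```bash
python3 -c "
from h import *
st()
a=camera('side');crop(a,220,280,100,80,'s35.png',8)"
```

```text
t 27.3667 p [ 0.537  -0.3857  0.0288] F [-0.1  2.8 17.5] w 0.0357 q [-1.01  1.59  1.19  2.04 -0.01  0.37 -0.3 ]
[[ 0.1323  0.9909  0.0244]
 [-0.9629  0.1343 -0.2341]
 [-0.2353  0.0075  0.9719]]
s35.png x0,y0,k 220 280 8
```

{"name": "arm_command", "arguments": {"targets": [0, 0, 0, 0, 0, 0, 0.5, 0, 0, 0, 0, 0, 0, 0.6, 0, 0, 0, 0, 0, 0, 0.6, 0, 0, 0, 0, 0, 0, 0.6]}}

```text
time: 27.75
ee_pos: [0.5371, -0.3862, 0.0301]
eef_rot: [0.08, 0.085, -0.653, 0.748]
ft_force: [-0.0, -0.2, -0.1]
width: 0.0502
```

```bash
python3 -c "
from h import *
mv([.535,-.36,.03])
a=camera('side');crop(a,220,280,100,80,'s36.png',8);a=camera('top');crop(a,350,180,80,80,'t36.png',7)"
```

```text
t 27.75 p [ 0.5371 -0.3862  0.0301] F [-0.  -0.2 -0.1] w 0.0502 q [-1.01  1.6   1.19  2.04 -0.01  0.37 -0.3 ]
[[ 0.1321  0.991   0.0227]
 [-0.9635  0.1338 -0.232 ]
 [-0.2329  0.0088  0.9725]]
d mm [-2.1 26.2 -0.1] units [-1.019  0.058 -0.247] tilt 76.5 tool y elev 0.5 yaw 7.7
s36.png x0,y0,k 220 280 8
t36.png x0,y0,k 350 180 7
```

{"name": "arm_command", "arguments": {"targets": [0, 0, 0, -0.4, 0, 0.1, 0.6, 0, 0, 0, -0.8, 0, 0.2, 0.6, 0, 0, 0, -0.9, 0, 0.3, 0.6, 0, 0.1, 0, -0.9, 0, 0.7, 0.6, 0, 0.15, 0, -0.5, 0, 0.9, 0.6, 0, 0.15, 0, 0, 0, 0.9, 0.6, 0, 0.15, 0, 0, 0, 0.5, 0.6, 0, 0.15, 0, 0, 0, 0, 0.6]}}

```text
time: 28.52
ee_pos: [0.5299, -0.321, 0.1136]
eef_rot: [0.202, 0.239, -0.625, 0.715]
ft_force: [0.5, 0.3, -0.3]
width: 0.0521
```

```bash
python3 -c "
from h import *
mv([.535,-.36,.12])
a=camera('side');crop(a,220,280,100,80,'s37.png',8);a=camera('top');crop(a,350,180,80,80,'t37.png',7)"
```

```text
t 28.5167 p [ 0.5299 -0.321   0.1136] F [ 0.5  0.3 -0.3] w 0.0521 q [-1.04  0.88  1.31  2.08  0.14  0.55  0.07]
[[ 0.1054  0.9904  0.0892]
 [-0.7969  0.1377 -0.5882]
 [-0.5949 -0.0091  0.8038]]
d mm [  5.1 -39.    6.4] units [ 1.114 -0.017  1.142] tilt 53.5 tool y elev -0.5 yaw 7.9
s37.png x0,y0,k 220 280 8
t37.png x0,y0,k 350 180 7
```

```bash
python3 - <<'E'
from h import *
from scipy.optimize import least_squares
t=lambda p:np.array([350+(p[0]+.5)/7-.5,180+(p[1]+.5)/7-.5])
s=lambda p:np.array([220+(p[0]+.5)/8-.5,280+(p[1]+.5)/8-.5])
def W(q,l):
    c,n=np.cos(q[2]),np.sin(q[2]);return [q[0]+c*l[0]-n*l[1],q[1]+n*l[0]+c*l[1],l[2]]
obs=[("top",t((292,488)),(.086,0,.016)),("top",t((292,330)),(.025,0,.016)),("side",s((190,592)),(.086,0,.016)),
("top",t((292,195)),(-.031,0.002,.016)),
("side",s((437,522)),(.018,-.007,.032)),("side",s((563,511)),(-.018,-.007,.032)),("side",s((567,598)),(-.018,.007,.0)),("side",s((445,606)),(.018,.007,.0)),
("top",t((312,222)),(-.018,.007,.032)),("top",t((260,224)),(-.018,-.007,.032)),("top",t((308,316)),(.018,.007,.032))]
r=least_squares(lambda q:np.concatenate([proj(n,W(q,l))-u for n,u,l in obs]),[.56,-.38,3.14],loss="soft_l1",f_scale=.5)
print(r.x,np.degrees(r.x[2]));print(r.fun.reshape(-1,2).round(1).tolist())
E
```

```text
[ 0.53694176 -0.37063751  3.14365306] 180.11805281862098
[[-0.0, 0.5], [-0.8, 0.6], [-1.1, -0.0], [-0.7, -0.5], [-0.6, -0.4], [0.5, -0.7], [0.4, 0.6], [-0.8, 1.2], [-0.2, -0.5], [2.1, -0.8], [0.9, -0.7]]
```

```bash
python3 -c "
from h import *
go([.537,-.371,.10],91)"
```

```text
t 28.6167 p [ 0.5297 -0.3227  0.1151] F [0.  0.4 0.1] w 0.0523 q [-1.04  0.87  1.31  2.07  0.14  0.55  0.07]
[[ 1.057e-01  9.913e-01  7.880e-02]
 [-7.929e-01  1.318e-01 -5.949e-01]
 [-6.001e-01  4.000e-04  8.000e-01]]
world d mm [  7.3 -48.3 -15.1] now-axes units [1.925 0.033 0.69 ] target-axes units [ 0.603 -1.938  0.257] turn units [-1.71   0.959  0.854]
```

{"name": "arm_command", "arguments": {"targets": [-0.122, 0.068, 0.061, 0, 0, 0, 0.6, -0.122, 0.068, 0.061, 0, 0, 0, 0.6, -0.122, 0.068, 0.061, 0, 0, 0, 0.6, -0.122, 0.068, 0.061, 0, 0, 0, 0.6, -0.122, 0.068, 0.061, 0, 0, 0, 0.6, -0.122, 0.068, 0.061, 0, 0, 0, 0.6, -0.122, 0.068, 0.061, 0, 0, 0, 0.6, -0.122, 0.068, 0.061, 0, 0, 0, 0.6, -0.122, 0.068, 0.061, 0, 0, 0, 0.6, -0.122, 0.068, 0.061, 0, 0, 0, 0.6, -0.122, 0.068, 0.061, 0, 0, 0, 0.6, -0.122, 0.068, 0.061, 0, 0, 0, 0.6]}}

```text
time: 29.62
ee_pos: [0.5238, -0.3081, 0.1019]
eef_rot: [0.019, 0.665, -0.112, 0.738]
ft_force: [-0.3, -0.1, -0.3]
width: 0.0521
```

```bash
python3 -c "
from h import *
go([.537,-.371,.10],91)"
```

```text
t 29.6167 p [ 0.5238 -0.3081  0.1019] F [-0.3 -0.1 -0.3] w 0.0521 q [-0.19  0.33  0.71  1.82 -0.16  0.92  1.94]
[[ 0.0895  0.1909  0.9775]
 [-0.1394  0.9742 -0.1775]
 [-0.9862 -0.1204  0.1138]]
world d mm [ 13.2 -62.9  -1.9] now-axes units [ 0.474 -2.341  0.955] target-axes units [ 0.077 -2.525  0.485] turn units [-0.259  0.129  0.168]
```

{"name": "arm_command", "arguments": {"targets": [-0.09, 0.043, 0.056, 0.1, -0.7, 0.25, 0.6, -0.09, 0.043, 0.056, 0.05, -0.8, 0.2, 0.6, -0.09, 0.043, 0.056, 0, -0.7, 0.1, 0.6, 0, 0, 0, 0, -0.2, 0, 0.6, 0, 0, 0, 0, 0, 0, 0.6]}}

```text
time: 30.03
ee_pos: [0.53, -0.365, 0.0902]
eef_rot: [-0.009, 0.716, 0.024, 0.698]
ft_force: [0.3, 0.6, -0.4]
width: 0.0523
```

```bash
python3 -c "
from h import *
go([.537,-.371,.06],91)
a=camera('side');crop(a,210,250,110,110,'s38.png',5)"
```

```text
t 30.0333 p [ 0.53   -0.365   0.0902] F [ 0.3  0.6 -0.4] w 0.0523 q [ 0.1   0.55  0.6   1.55 -0.33  1.18  2.38]
[[-0.0265 -0.0453  0.9986]
 [ 0.0203  0.9987  0.0458]
 [-0.9994  0.0215 -0.0255]]
world d mm [  7.   -6.  -30.2] now-axes units [ 1.196 -0.279  0.301] target-axes units [ 1.209 -0.245  0.278] turn units [ 0.036 -0.033 -0.027]
s38.png x0,y0,k 210 250 5
```

{"name": "arm_command", "arguments": {"targets": [0.035, -0.033, -0.027, 0.2, -0.28, 0.3, 0.6, 0, 0, 0, 0.3, 0, 0, 0.6, 0, 0, 0, 0.3, 0, 0, 0.6, 0, 0, 0, 0, 0, 0, 0.6]}}

```text
time: 30.42
ee_pos: [0.537, -0.3633, 0.0645]
eef_rot: [-0.006, 0.709, 0.008, 0.705]
ft_force: [-0.1, 0.9, 0.4]
width: 0.0522
```

```bash
python3 -c "
from h import *
go([.537,-.371,.03],91)"
```

```text
t 30.4167 p [ 0.537  -0.3633  0.0645] F [-0.1  0.9  0.4] w 0.0522 q [ 0.09  0.57  0.6   1.58 -0.34  1.11  2.36]
[[-0.0057 -0.0195  0.9998]
 [ 0.0026  0.9998  0.0195]
 [-1.      0.0027 -0.0057]]
world d mm [  0.   -7.7 -34.5] now-axes units [ 1.381 -0.311  0.004] target-axes units [ 1.382 -0.308 -0.004] turn units [ 0.003 -0.007 -0.003]
```

{"name": "arm_command", "arguments": {"targets": [0, -0.007, 0, 0.3, -0.35, 0, 0.6, 0, 0, 0, 0.5, -0.1, 0, 0.6, 0, 0, 0, 0.3, 0, 0, 0.6, 0, 0, 0, 0, 0, 0, 0.6]}}

```text
time: 30.75
ee_pos: [0.5374, -0.3723, 0.034]
eef_rot: [-0.007, 0.707, 0.01, 0.707]
ft_force: [0.7, 0.5, -0.9]
width: 0.0521
```

```bash
python3 -c "
from h import *
go([.537,-.371,.002],91)
a=camera('side');crop(a,210,270,110,90,'s39.png',7)"
```

```text
t 30.75 p [ 0.5374 -0.3723  0.034 ] F [ 0.7  0.5 -0.9] w 0.0521 q [ 0.12  0.61  0.58  1.59 -0.37  1.06  2.39]
[[-8.000e-04 -2.320e-02  9.997e-01]
 [ 4.700e-03  9.997e-01  2.320e-02]
 [-1.000e+00  4.700e-03 -7.000e-04]]
world d mm [ -0.4   1.3 -32. ] now-axes units [ 1.279  0.047 -0.014] target-axes units [ 1.279  0.053 -0.015] turn units [ 0.007 -0.001 -0.006]
s39.png x0,y0,k 210 270 7
```

{"name": "arm_command", "arguments": {"targets": [0, 0, 0, 0.4, 0.02, 0, 0.6, 0, 0, 0, 0.4, 0, 0, 0.6, 0, 0, 0, 0.3, 0, 0, 0.6, 0, 0, 0, 0.05, 0, 0, 0.6]}}

```text
time: 31.13
ee_pos: [0.5379, -0.3722, 0.0038]
eef_rot: [-0.007, 0.707, 0.009, 0.707]
ft_force: [-1.4, 0.2, -0.2]
width: 0.0526
```

```bash
python3 -c "
from h import *
go([.537,-.371,.002],91)"
```

```text
t 31.1333 p [ 0.5379 -0.3722  0.0038] F [-1.4  0.2 -0.2] w 0.0526 q [ 0.13  0.64  0.56  1.61 -0.39  1.01  2.4 ]
[[ 6.000e-04 -2.280e-02  9.997e-01]
 [ 4.000e-03  9.997e-01  2.280e-02]
 [-1.000e+00  4.000e-03  7.000e-04]]
world d mm [-0.9  1.2 -1.8] now-axes units [ 0.07   0.047 -0.033] target-axes units [ 0.07   0.047 -0.033] turn units [ 0.007  0.001 -0.005]
```

{"name": "arm_command", "arguments": {"targets": [0, 0, 0, 0.05, 0.04, 0, 0.3, 0, 0, 0, 0, 0, 0, 0.2, 0, 0, 0, 0, 0, 0, 0.1, 0, 0, 0, 0, 0, 0, 0.05, 0, 0, 0, 0, 0, 0, 0.05, 0, 0, 0, 0, 0, 0, 0.05, 0, 0, 0, 0, 0, 0, 0.05, 0, 0, 0, 0, 0, 0, 0.05], "newtons": 20}}

```text
time: 31.8
ee_pos: [0.5383, -0.3713, 0.0029]
eef_rot: [-0.007, 0.707, 0.009, 0.708]
ft_force: [0.3, 0.2, -0.1]
width: 0.0136
```

```bash
python3 -c "
from h import *
go([.537,-.371,.002],91)
a=camera('side');crop(a,210,270,110,90,'s40.png',7)"
```

```text
t 31.8 p [ 0.5383 -0.3713  0.0029] F [ 0.3  0.2 -0.1] w 0.0136 q [ 0.13  0.64  0.56  1.61 -0.39  1.    2.4 ]
[[ 0.0014 -0.0229  0.9997]
 [ 0.0035  0.9997  0.0229]
 [-1.      0.0035  0.0015]]
world d mm [-1.3  0.3 -0.9] now-axes units [ 0.034  0.012 -0.052] target-axes units [ 0.034  0.012 -0.052] turn units [ 0.007  0.002 -0.004]
s40.png x0,y0,k 210 270 7
```

{"name": "arm_command", "arguments": {"targets": [0, 0, 0, -0.4, 0, 0, 0.05, 0, 0, 0, -0.8, 0, 0, 0.05, 0, 0, 0, -0.9, 0, 0, 0.05, 0, 0, 0, -0.9, 0, 0, 0.05, 0, 0, 0, -0.9, 0, 0, 0.05, 0, 0, 0, -0.5, 0, 0, 0.05], "newtons": 30}}

```text
time: 32.35
ee_pos: [0.5357, -0.3706, 0.1165]
eef_rot: [-0.005, 0.709, 0.01, 0.705]
ft_force: [0.7, -0.2, -1.0]
width: 0.0135
```

{"name": "arm_command", "arguments": {"targets": [0.15, 0, 0, -0.1, 0.8, 0.12, 0.05, 0.155, 0, 0, 0, 1, 0.04, 0.05, 0.155, 0, 0, 0, 1, -0.08, 0.05, 0.155, 0, 0, 0, 0.98, -0.2, 0.05, 0.155, 0, 0, 0, 0.95, -0.32, 0.05, 0.155, 0, 0, 0, 0.9, -0.43, 0.05, 0.155, 0, 0, 0, 0.84, -0.54, 0.05, 0.155, 0, 0, 0, 0.77, -0.64, 0.05, 0.155, 0, 0, 0, 0.69, -0.73, 0.05, 0.155, 0, 0, 0, 0.59, -0.81, 0.05, 0.155, 0, 0, 0, 0.45, -0.75, 0.05, 0.1, 0, 0, 0, 0.25, -0.55, 0.05]}}

```text
time: 33.35
ee_pos: [0.5785, -0.0864, 0.1289]
eef_rot: [0.466, 0.533, -0.463, 0.533]
ft_force: [-0.1, 0.2, -0.5]
width: 0.0142
```

```bash
python3 -c "
from h import *
go([.5894,-.0013,.11],4.56)
a=camera('side');crop(a,210,150,130,120,'s41.png',5);a=camera('top');crop(a,160,150,150,110,'t41.png',5)"
```

```text
t 33.35 p [ 0.5785 -0.0864  0.1289] F [-0.1  0.2 -0.5] w 0.0142 q [-0.64  0.41  0.9   1.72 -0.35  1.17  0.49]
[[ 0.004   0.9906  0.1367]
 [ 0.0032  0.1367 -0.9906]
 [-1.      0.0044 -0.0026]]
world d mm [ 10.9  85.1 -18.9] now-axes units [ 0.769  0.894 -3.312] target-axes units [ 0.756  0.705 -3.36 ] turn units [ 0.073 -0.003 -0.005]
s41.png x0,y0,k 210 150 5
t41.png x0,y0,k 160 150 5
```

{"name": "arm_command", "arguments": {"targets": [0.05, 0, 0, 0.1, 0.25, -0.8, 0.05, 0.025, 0, 0, 0.4, 0.25, -0.9, 0.05, 0, 0, 0, 0.7, 0.2, -0.9, 0.05, 0, 0, 0, 0.7, 0.05, -0.6, 0.05, 0, 0, 0, 0.3, 0, 0, 0.05, 0, 0, 0, 0, 0, 0, 0.05]}}

```text
time: 33.95
ee_pos: [0.5901, -0.0055, 0.0745]
eef_rot: [0.48, 0.52, -0.476, 0.523]
ft_force: [0.3, 0.2, -0.1]
width: 0.0141
```

```bash
python3 -c "
from h import *
go([.5895,-.002,.048],4.56)
a=camera('side');crop(a,230,150,110,100,'s42.png',7);a=camera('top');crop(a,160,150,150,110,'t42.png',5)"
```

```text
t 33.95 p [ 0.5901 -0.0055  0.0745] F [ 0.3  0.2 -0.1] w 0.0141 q [-0.73  0.49  0.85  1.76 -0.41  1.07  0.34]
[[ 0.0071  0.9962  0.0866]
 [ 0.0021  0.0866 -0.9962]
 [-1.      0.0073 -0.0015]]
world d mm [ -0.6   3.5 -26.5] now-axes units [ 1.058 -0.019 -0.141] target-axes units [ 1.058 -0.012 -0.142] turn units [ 0.009 -0.002 -0.009]
s42.png x0,y0,k 230 150 7
t42.png x0,y0,k 160 150 5
```

```bash
python3 -c "
from h import *
c=lambda X:((proj('side',X)-[230,150]+.5)*7).round(0)
x,y,z=.5901,-.0055,.0745
for dx in(-.007,0,.007):
  print([c([x+.0016+dx,y-.017,z+.013+dz]) for dz in(.016,0,-.016)])
"
python3 - <<'E'
from h import *
a=camera('side');crop(a,275,180,30,35,'s43.png',16)
E
```

```text
[array([401., 368.]), array([400., 397.]), array([400., 426.])]
[array([420., 366.]), array([419., 396.]), array([418., 425.])]
[array([439., 365.]), array([438., 395.]), array([437., 424.])]
s43.png x0,y0,k 275 180 16
```

```bash
cat > ov.py <<'E'
from h import *
import sys
def ov(im,name,tcp,yaw,off,x0,y0,w,h,k,cam='side'):
    o=cv2.resize(im[y0:y0+h,x0:x0+w,::-1],None,fx=k,fy=k,interpolation=cv2.INTER_CUBIC)
    ox,oy,oz,pitch=off; a=np.radians(yaw+90)
    ex=np.array([np.cos(a),np.sin(a),0]);ez=np.array([0,0,1.]);ey=np.cross(ez,ex)
    p=np.radians(pitch);ex2=np.cos(p)*ex+np.sin(p)*ez;ez2=-np.sin(p)*ex+np.cos(p)*ez
    c=np.array(tcp)+ox*ex+oy*ey+oz*ez
    P=lambda l:tuple(((proj(cam,c+l[0]*ex2+l[1]*ey+l[2]*ez2)-[x0,y0]+.5)*k).round().astype(int).tolist())
    V=[(sx*.018,sy*.007,sz*.016) for sx in(-1,1) for sy in(-1,1) for sz in(-1,1)]
    for i in range(8):
        for j in range(i):
            if bin(i^j).count('1')==1: cv2.line(o,P(V[i]),P(V[j]),(0,255,0),1)
    cv2.line(o,P((.018,0,0)),P((.086,0,0)),(255,255,0),1)
    cv2.imwrite('pics/'+name,o)
E
python3 - <<'E'
from ov import *
a=camera('side');np.save('s44.npy',a);s,R=st()
for i,off in enumerate([(.001,0,.013,0),(.001,0,.024,0),(.011,0,.013,0),(.001,0,.013,-12)]):
    ov(a,f'o44_{i}.png',s['ee_pos'],5,off,270,170,45,50,8)
ims=[cv2.imread(f'pics/o44_{i}.png') for i in range(4)]
cv2.imwrite('pics/o44.png',np.vstack([np.hstack(ims[:2]),np.hstack(ims[2:])])[:600,:])
cv2.imwrite('pics/o44.png',cv2.resize(np.vstack([np.hstack(ims[:2]),np.hstack(ims[2:])]),(540,600)))
E
```

```text
t 34.15 p [ 0.5914 -0.0067  0.0767] F [ 0.2  0.5 -0.5] w 0.0142 q [-0.73  0.48  0.85  1.76 -0.41  1.07  0.34]
[[ 0.0104  0.9965  0.0835]
 [ 0.0025  0.0835 -0.9965]
 [-0.9999  0.0106 -0.0016]]
```

```bash
python3 -c "
from h import *
for z in (.0525,.065,.0745,.0785,.085): print(z,proj('side',[.5901-.014,-.0055-.001-.0095,z]).round(1),proj('side',[.5901+.014,-.0055+.001-.0095,z]).round(1))
print([unp('side',p,.079) for p in ((284.4,207.2),(295,205))])
"
```

```text
0.0525 [283.  213.6] [293.4 212.3]
0.065 [283.1 210.5] [293.5 209.1]
0.0745 [283.1 208.1] [293.6 206.7]
0.0785 [283.1 207. ] [293.7 205.7]
0.085 [283.1 205.3] [293.7 204. ]
[array([ 0.57939954, -0.01739105,  0.079     ]), array([ 0.60777858, -0.01249466,  0.079     ])]
```

```bash
python3 - <<'E'
from h import *
T=lambda p,o:[o[0]+(p[0]+.5)/5-.5,o[1]+(p[1]+.5)/5-.5]
e=unp('top',T((662,222),(100,165)),.025);print('pin shadow end',e)
d=(e-np.array([.580,.1163,.079]));L=d/d[2];print('shadow dir per unit z',L)
# cup: check? leg tip shadows
t7=lambda p:[230+(p[0]+.5)/7-.5,150+(p[1]+.5)/7-.5]
for p in ((305,537),(258,545),(345,640)): print(p,unp('side',t7(p),0))
# given leg tip at height h: shadow = tip - L*h  
tcp=np.array([.5901,-.0055,.0745]);a=np.radians(95);ex=np.array([np.cos(a),np.sin(a),0])
for ox,oz in((.001,.013),(.001,.024),(.012,.013)):
    tip=tcp+ex*(ox+.086)+[0,0,oz];rear=tcp+ex*(ox-.018)+[0,0,oz]
    for n,P in(('tip',tip),('rearmid',rear)):
        S=P-L*P[2];print(ox,oz,n,S.round(4),((proj('side',S)-[230,150]+.5)*7).round())
E
```

```text
pin shadow end [0.55780399 0.05966496 0.025     ]
shadow dir per unit z [0.41103728 1.04879708 1.        ]
(305, 537) [ 0.5493036  -0.01340681  0.        ]
(258, 545) [ 0.53061134 -0.01558393  0.        ]
(345, 640) [ 0.55988405 -0.06559689  0.        ]
0.001 0.013 tip [ 0.5466 -0.0106  0.    ] [298. 533.]
0.001 0.013 rearmid [ 0.5556 -0.1142  0.    ] [347. 746.]
0.001 0.024 tip [ 0.542  -0.0221  0.    ] [289. 556.]
0.001 0.024 rearmid [ 0.5511 -0.1257  0.    ] [338. 772.]
0.012 0.013 tip [5.456e-01 4.000e-04 0.000e+00] [293. 512.]
0.012 0.013 rearmid [ 0.5547 -0.1032  0.    ] [342. 722.]
```

```bash
python3 - <<'E'
from h import *
s,R=st()
a=camera('side');np.save('s45.npy',a);crop(a,250,210,70,60,'s45.png',11)
c=lambda X:((proj('side',X)-[250,210]+.5)*11).round()
L=np.array([.411,1.0488,1]);t=s['ee_pos'];al=np.radians(94.8);ex=np.array([np.cos(al),np.sin(al),0]);ey=np.array([-np.sin(al),np.cos(al),0])
for l in((.086,0,0),(.018,0,0),(-.018,-.007,.016),(-.018,.007,.016),(.018,.007,.016),(.018,-.007,.016),(-.018,0.007,-.016),(-.032,0,0)):
    P=t+ex*(.001+l[0])+ey*l[1]+np.array([0,0,.013+l[2]]);S=P-L*P[2];print(l,c(S))
E
```

```text
t 34.15 p [ 0.5914 -0.0067  0.0767] F [ 0.2  0.5 -0.5] w 0.0142 q [-0.73  0.48  0.85  1.76 -0.41  1.07  0.34]
[[ 0.0104  0.9965  0.0835]
 [ 0.0025  0.0835 -0.9965]
 [-0.9999  0.0106 -0.0016]]
s45.png x0,y0,k 250 210 11
(0.086, 0, 0) [252. 187.]
(0.018, 0, 0) [301. 402.]
(-0.018, -0.007, 0.016) [337. 580.]
(-0.018, 0.007, 0.016) [278. 590.]
(0.018, 0.007, 0.016) [251. 466.]
(0.018, -0.007, 0.016) [309. 457.]
(-0.018, 0.007, -0.016) [320. 468.]
(-0.032, 0, 0) [339. 572.]
```

```bash
python3 -c "
from h import *
go([.5895,-.002,.048],4.56)"
```

```text
t 34.2 p [ 0.5914 -0.0065  0.0767] F [ 0.2 -0.8  0. ] w 0.0138 q [-0.73  0.48  0.85  1.76 -0.41  1.07  0.34]
[[ 0.0106  0.9965  0.0835]
 [ 0.0027  0.0835 -0.9965]
 [-0.9999  0.0108 -0.0018]]
world d mm [ -1.9   4.5 -28.7] now-axes units [ 1.148 -0.075 -0.183] target-axes units [ 1.148 -0.063 -0.185] turn units [ 0.005 -0.002 -0.014]
```

{"name": "arm_command", "arguments": {"targets": [0, 0, -0.013, 0.5, -0.06, -0.2, 0.05, 0, 0, 0, 0.35, 0, 0, 0.05, 0, 0, 0, 0.1, 0, 0, 0.05, 0, 0, 0, 0, 0, 0, 0.05]}}

```text
time: 34.53
ee_pos: [0.5903, -0.0031, 0.0522]
eef_rot: [0.48, 0.52, -0.478, 0.52]
ft_force: [-0.7, 0.1, -0.3]
width: 0.014
```

```bash
python3 -c "
from h import *
go([.5895,-.002,.048],4.56)"
```

```text
t 34.5333 p [ 0.5903 -0.0031  0.0522] F [-0.7  0.1 -0.3] w 0.014 q [-0.72  0.52  0.83  1.77 -0.44  1.04  0.35]
[[ 0.0019  0.9967  0.0812]
 [ 0.0024  0.0811 -0.9967]
 [-1.      0.0021 -0.0022]]
world d mm [-0.8  1.1 -4.2] now-axes units [ 0.168 -0.03  -0.044] target-axes units [ 0.168 -0.029 -0.045] turn units [ 0.002 -0.003 -0.003]
```

{"name": "arm_command", "arguments": {"targets": [0, 0, 0, 0.16, -0.03, 0, 0.05, 0, 0, 0, 0, 0, 0, 0.05]}}

```text
time: 34.7
ee_pos: [0.5892, -0.0035, 0.0474]
eef_rot: [0.48, 0.52, -0.479, 0.52]
ft_force: [-0.2, -0.7, -0.9]
width: 0.0138
```

```bash
python3 -c "
from h import *
go([.5895,-.002,.048],4.56)
a=camera('side');crop(a,250,140,70,80,'s46.png',7);a=camera('top');crop(a,180,160,80,60,'t46.png',9)"
```

```text
t 34.7 p [ 0.5892 -0.0035  0.0474] F [-0.2 -0.7 -0.9] w 0.0138 q [-0.72  0.52  0.82  1.78 -0.44  1.03  0.35]
[[ 0.0011  0.9967  0.081 ]
 [ 0.0019  0.081  -0.9967]
 [-1.      0.0013 -0.0018]]
world d mm [0.3 1.5 0.6] now-axes units [-0.025  0.016 -0.058] target-axes units [-0.025  0.016 -0.058] turn units [ 0.002 -0.002 -0.002]
s46.png x0,y0,k 250 140 7
t46.png x0,y0,k 180 160 9
```

```bash
python3 - <<'E'
from h import *
t=np.array([.5892,-.0035,.0474]);L=np.array([.411,1.0488,1]);al=np.radians(94.65);ex=np.array([np.cos(al),np.sin(al),0])
c=lambda X:((proj('side',X)-[250,140]+.5)*7).round()
for dz in(-.003,0,.003,.006):
  for ox in (.087,.06):
    P=t+ex*ox+[0,0,.013+dz];print(dz,ox,c(P-L*(P[2]-.025)))
E
python3 - <<'E'
from h import *
a=camera('side');crop(a,265,195,25,25,'s47.png',20)
E
```

```text
-0.003 0.087 [199. 444.]
-0.003 0.06 [211. 493.]
0 0.087 [197. 450.]
0 0.06 [209. 500.]
0.003 0.087 [194. 456.]
0.003 0.06 [207. 506.]
0.006 0.087 [192. 462.]
0.006 0.06 [204. 512.]
s47.png x0,y0,k 265 195 20
```

{"name": "arm_command", "arguments": {"targets": [0, 0, 0, -0.02, 0.01, -0.3, 0.05, 0, 0, 0, 0, 0, -0.3, 0.05, 0, 0, 0, 0, 0, -0.15, 0.05]}}

```text
time: 35.1
ee_pos: [0.5891, 0.0158, 0.0497]
eef_rot: [0.481, 0.519, -0.478, 0.52]
ft_force: [0.5, 0.2, -1.6]
width: 0.0138
```

```bash
python3 -c "
from h import *
go([.5842,.0635,.048],4.56)
s=read_state()['ee_pos'];print('line x err mm',(s[0]-(.580+.0797*(.1163-s[1])))*1000)"
```

```text
t 35.1 p [0.5891 0.0158 0.0497] F [ 0.5  0.2 -1.6] w 0.0138 q [-0.75  0.52  0.82  1.78 -0.44  1.03  0.32]
[[ 0.0038  0.9969  0.0791]
 [ 0.0022  0.0791 -0.9969]
 [-1.      0.004  -0.0019]]
world d mm [-4.9 47.7 -1.7] now-axes units [ 0.072 -0.044 -1.918] target-axes units [ 0.069 -0.043 -1.918] turn units [-0.001 -0.002 -0.005]
line x err mm 1.0705504320999149
```

{"name": "arm_command", "arguments": {"targets": [0, 0, 0, 0.08, -0.045, 0, 0.05, 0, 0, 0, 0, 0, 0, 0.05]}}

```text
time: 35.27
ee_pos: [0.588, 0.0182, 0.0477]
eef_rot: [0.481, 0.52, -0.477, 0.52]
ft_force: [0.6, 0.1, -0.7]
width: 0.0139
```

```bash
python3 -c "
from h import *
go([.5842,.0635,.048],4.56)
s=read_state()['ee_pos'];print('line x err mm',(s[0]-(.580+.0797*(.1163-s[1])))*1000)"
```

```text
t 35.2667 p [0.588  0.0182 0.0477] F [ 0.6  0.1 -0.7] w 0.0139 q [-0.75  0.52  0.82  1.78 -0.44  1.03  0.32]
[[ 0.0042  0.9966  0.082 ]
 [ 0.003   0.0819 -0.9966]
 [-1.      0.0044 -0.0026]]
world d mm [-3.8 45.3  0.3] now-axes units [-0.006 -0.004 -1.819] target-axes units [-0.011 -0.009 -1.819] turn units [ 0.003 -0.003 -0.006]
line x err mm 0.21426539367153108
```

Aligned; push in small steps.

{"name": "arm_command", "arguments": {"targets": [0, 0, 0, 0.02, -0.01, -0.2, 0.05, 0, 0, 0, 0.02, 0, -0.2, 0.05]}}

```text
time: 35.43
ee_pos: [0.5869, 0.0279, 0.0468]
eef_rot: [0.481, 0.519, -0.478, 0.52]
ft_force: [-0.6, 0.0, -0.7]
width: 0.014
```

```bash
python3 -c "
from h import *
go([.5842,.0635,.048],4.56)
s=read_state()['ee_pos'];print('line x err mm',(s[0]-(.580+.0797*(.1163-s[1])))*1000)"
```

```text
t 35.4333 p [0.5869 0.0279 0.0468] F [-0.6  0.  -0.7] w 0.014 q [-0.77  0.52  0.82  1.79 -0.44  1.03  0.3 ]
[[ 0.0044  0.9967  0.0809]
 [ 0.0026  0.0809 -0.9967]
 [-1.      0.0046 -0.0022]]
world d mm [-2.7 35.6  1.2] now-axes units [-0.044  0.009 -1.43 ] target-axes units [-0.048  0.007 -1.43 ] turn units [ 0.002 -0.003 -0.006]
line x err mm -0.18823435885106932
```

{"name": "arm_command", "arguments": {"targets": [0, 0, 0, -0.04, 0, -0.25, 0.05, 0, 0, 0, 0, 0, -0.25, 0.05]}}

```text
time: 35.6
ee_pos: [0.5851, 0.0403, 0.0476]
eef_rot: [0.481, 0.519, -0.478, 0.52]
ft_force: [-3.6, -6.0, 0.3]
width: 0.0135
```

```bash
python3 -c "
from h import *
go([.5842,.0635,.048],4.56)
s=read_state()['ee_pos'];print('line x err mm',(s[0]-(.580+.0797*(.1163-s[1])))*1000)"
```

```text
t 35.6 p [0.5851 0.0403 0.0476] F [-3.6 -6.   0.3] w 0.0135 q [-0.79  0.52  0.82  1.79 -0.44  1.03  0.27]
[[ 0.0032  0.9968  0.0801]
 [ 0.0014  0.0801 -0.9968]
 [-1.      0.0033 -0.0011]]
world d mm [-0.9 23.2  0.4] now-axes units [-0.014  0.037 -0.927] target-axes units [-0.015  0.036 -0.927] turn units [ 0.001 -0.001 -0.004]
line x err mm -0.9090861080103263
```

{"name": "arm_command", "arguments": {"targets": [0, 0, 0, -0.01, 0.03, -0.35, 0.05, 0, 0, 0, 0, 0.01, -0.35, 0.05]}}

```text
time: 35.77
ee_pos: [0.5826, 0.058, 0.0471]
eef_rot: [0.48, 0.52, -0.48, 0.519]
ft_force: [0.1, 0.5, 0.1]
width: 0.0138
```

```bash
python3 -c "
from h import *
go([.5842,.0635,.048],4.56)
s=read_state()['ee_pos'];print('line x err mm',(s[0]-(.580+.0797*(.1163-s[1])))*1000)"
```

```text
t 35.7667 p [0.5826 0.058  0.0471] F [0.1 0.5 0.1] w 0.0138 q [-0.82  0.52  0.82  1.79 -0.43  1.03  0.24]
[[-1.100e-03  9.969e-01  7.920e-02]
 [ 2.000e-04  7.920e-02 -9.969e-01]
 [-1.000e+00 -1.100e-03 -3.000e-04]]
world d mm [1.6 5.5 0.9] now-axes units [-0.034  0.083 -0.215] target-axes units [-0.034  0.083 -0.215] turn units [-0.    -0.     0.001]
line x err mm -2.079612184639701
```

{"name": "arm_command", "arguments": {"targets": [0, 0, 0, 0, 0.05, -0.15, 0.05, 0, 0, 0, 0, 0.04, -0.12, 0.05, 0, 0, 0, 0, 0, 0, 0.05]}}

```text
time: 36.02
ee_pos: [0.5809, 0.0647, 0.0458]
eef_rot: [0.476, 0.521, -0.482, 0.519]
ft_force: [-4.4, -2.8, 1.1]
width: 0.0135
```

```bash
python3 - <<'E'
from h import *
st();go([.5842,.0635,.048],4.56)
im=camera("side");import cv2
cv2.imwrite("pics/s50.png",cv2.resize(im[:,:,::-1],None,fx=1.4,fy=1.4))
im=camera("top");cv2.imwrite("pics/t50.png",cv2.resize(im[:,:,::-1],None,fx=1.4,fy=1.4))
E
```

```text
t 36.0167 p [0.5809 0.0647 0.0458] F [-4.4 -2.8  1.1] w 0.0135 q [-0.83  0.52  0.82  1.78 -0.43  1.04  0.23]
[[-0.0082  0.9967  0.0812]
 [-0.0044  0.0811 -0.9967]
 [-1.     -0.0085  0.0037]]
t 36.0167 p [0.5809 0.0647 0.0458] F [-4.4 -2.8  1.1] w 0.0135 q [-0.83  0.52  0.82  1.78 -0.43  1.04  0.23]
[[-0.0082  0.9967  0.0812]
 [-0.0044  0.0811 -0.9967]
 [-1.     -0.0085  0.0037]]
world d mm [ 3.3 -1.2  2.2] now-axes units [-0.088  0.126  0.059] target-axes units [-0.087  0.127  0.058] turn units [0.002 0.005 0.011]
```

```bash
python3 - <<'E'
import cv2
a=cv2.imread("pics/s50.png");print(a.shape)
E
```

```text
(588, 784, 3)
```

View pics/s50.png

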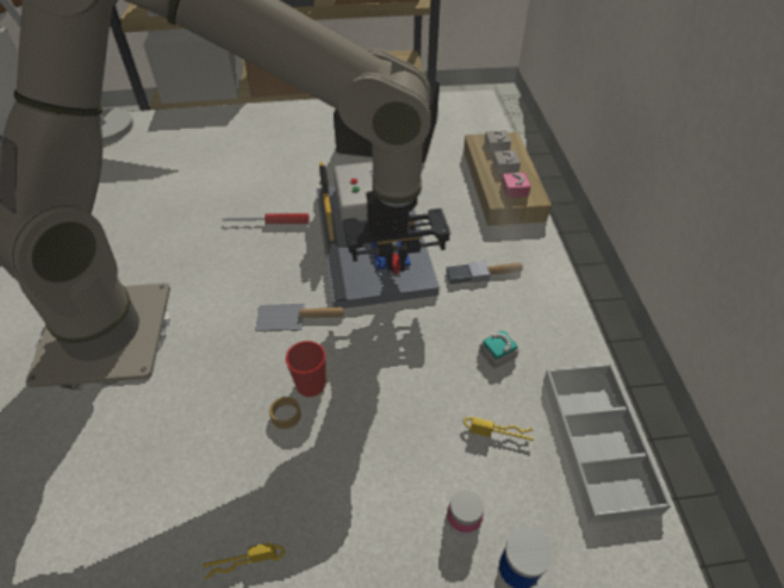

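View pics/t50.png

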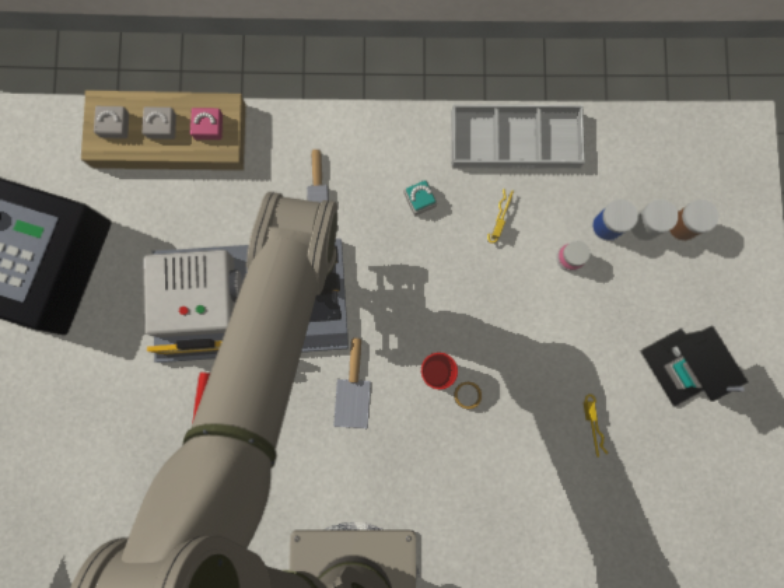

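{"name": "arm_command", "arguments": {"targets": [0, 0, 0, -0.07, 0.1, 0.02, 0.05, 0, 0, 0, 0, 0, 0, 0.05]}}

```text
time: 36.28
ee_pos: [0.5821, 0.0625, 0.0469]
eef_rot: [0.475, 0.521, -0.484, 0.518]
ft_force: [-2.5, -2.3, 0.2]
width: 0.0139
```

```bash
python3 - <<'E'
from h import *
go([.5842,.0635,.048],4.56)
im=camera("side")
crop(im,240,130,90,90,"s51",6)
E
```

```text
t 36.2833 p [0.5821 0.0625 0.0469] F [-2.5 -2.3  0.2] w 0.0139 q [-0.83  0.53  0.82  1.77 -0.43  1.04  0.23]
[[-0.0112  0.9968  0.0798]
 [-0.0068  0.0797 -0.9968]
 [-0.9999 -0.0117  0.0059]]
world d mm [2.1 1.  1.1] now-axes units [-0.043  0.086 -0.034] target-axes units [-0.042  0.087 -0.034] turn units [0.    0.007 0.015]Traceback (most recent call last):
  File "<stdin>", line 4, in <module>
  File "h.py", line 24, in crop
    cv2.imwrite("pics/"+name,o);print(name,"x0,y0,k",x0,y0,k)
    ~~~~~~~~~~~^^^^^^^^^^^^^^^^
cv2.error: OpenCV(4.12.0) /io/opencv/modules/imgcodecs/src/loadsave.cpp:1051: error: (-2:Unspecified error) could not find a writer for the specified extension in function 'imwrite_'
```

```bash
ls pics | grep s51; sed -n 1,80p h.py | grep -n "def crop" -A6
```

```text
18:def crop(im,x0,y0,w,h,name,k=None):
19-    k=k or min(800//w,600//h)
20-    o=cv2.resize(im[y0:y0+h,x0:x0+w,::-1],None,fx=k,fy=k,interpolation=cv2.INTER_CUBIC)
21-    for i in range(0,w,10):
22-        if (x0+i)%10==0 or True: cv2.line(o,(i*k,0),(i*k,6 if (i%50) else 14),(0,0,255),1)
23-    for i in range(0,h,10): cv2.line(o,(0,i*k),(6 if (i%50) else 14,i*k),(0,0,255),1)
24-    cv2.imwrite("pics/"+name,o);print(name,"x0,y0,k",x0,y0,k)
```

{"name": "arm_command", "arguments": {"targets": [0, 0, 0, -0.03, 0.07, -0.14, 0.05, 0, 0, 0, 0, 0.03, -0.05, 0.05]}}

```text
time: 36.5
ee_pos: [0.5822, 0.0638, 0.0468]
eef_rot: [0.474, 0.52, -0.487, 0.518]
ft_force: [-6.4, -4.1, 0.2]
width: 0.0135
```

```bash
python3 - <<'E'
from h import *
go([.5842,.0645,.048],4.56)
im=camera("side")
crop(im,240,130,90,90,"s51.png",6)
E
```

```text
t 36.5 p [0.5822 0.0638 0.0468] F [-6.4 -4.1  0.2] w 0.0135 q [-0.83  0.53  0.82  1.77 -0.43  1.05  0.22]
[[-0.0153  0.9969  0.0774]
 [-0.0114  0.0772 -0.997 ]
 [-0.9998 -0.0161  0.0102]]
world d mm [2.  0.7 1.2] now-axes units [-0.051  0.081 -0.021] target-axes units [-0.049  0.082 -0.021] turn units [-0.003  0.013  0.021]
s51.png x0,y0,k 240 130 6
```

View pics/s51.png

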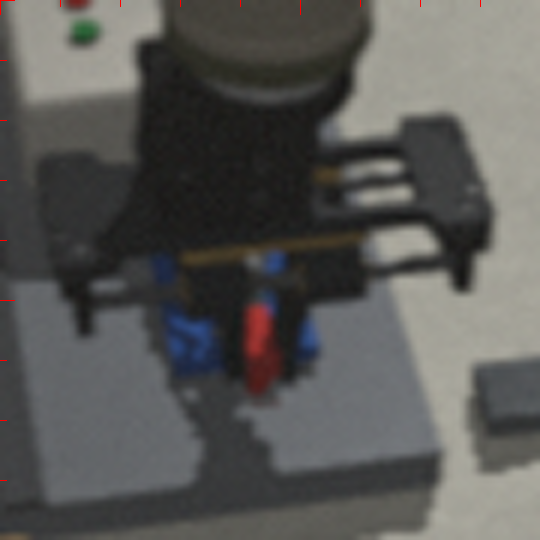

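{"name": "arm_command", "arguments": {"targets": [0, 0, 0, 0, -0.05, 0, 0.05, 0, 0, 0, 0, 0, 0, 0.45, 0, 0, 0, 0, 0, 0, 0.45, 0, 0, 0, 0, 0, 0, 0.45, 0, 0, 0, 0, 0, 0, 0.45]}}

```text
time: 36.97
ee_pos: [0.5823, 0.0654, 0.0472]
eef_rot: [0.474, 0.52, -0.486, 0.518]
ft_force: [0.4, 0.1, 0.6]
width: 0.0325
```

```bash
python3 - <<'E'
from h import *
st()
im=camera("side")
crop(im,240,130,90,90,"s52.png",6)
E
```

```text
t 36.9667 p [0.5823 0.0654 0.0472] F [0.4 0.1 0.6] w 0.0325 q [-0.84  0.53  0.82  1.77 -0.43  1.05  0.22]
[[-0.0125  0.9969  0.0777]
 [-0.0104  0.0775 -0.9969]
 [-0.9999 -0.0133  0.0094]]
s52.png x0,y0,k 240 130 6
```

View pics/s52.png

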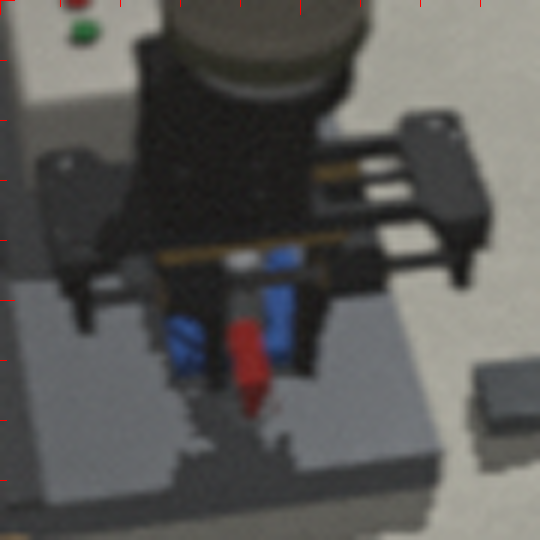

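{"name": "arm_command", "arguments": {"targets": [0, 0, 0, -0.3, 0, 0, 0.45, 0, 0, 0, -0.7, 0, 0, 0.45, 0, 0, 0, -1, 0, 0, 0.45, 0, 0, 0, -1, 0, 0, 0.45, 0, 0, 0, -1, 0, 0, 0.45, 0, 0, 0, -0.5, 0, 0, 0.45]}}

```text
time: 37.52
ee_pos: [0.5825, 0.0669, 0.164]
eef_rot: [0.473, 0.52, -0.487, 0.518]
ft_force: [0.8, -0.5, 0.3]
width: 0.0389
```

```bash
python3 - <<'E'
from h import *
st()
im=camera("side")
crop(im,235,130,90,90,"s53.png",6)
E
```

```text
t 37.5167 p [0.5825 0.0669 0.164 ] F [ 0.8 -0.5  0.3] w 0.0389 q [-0.91  0.4   0.91  1.66 -0.32  1.26  0.14]
[[-0.0162  0.9969  0.0773]
 [-0.0118  0.0772 -0.9969]
 [-0.9998 -0.0171  0.0105]]
s53.png x0,y0,k 235 130 6
```

View pics/s53.png

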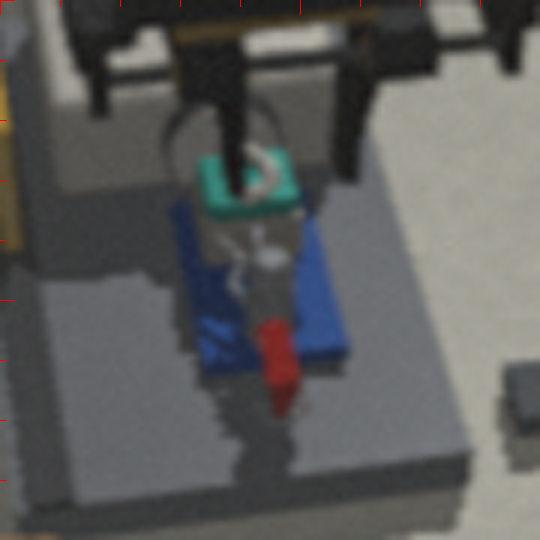

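{"name": "arm_command", "arguments": {"targets": [0, 0, 0, -0.5, -0.3, -0.6, 0.5, 0, 0, 0, -0.1, -0.5, -1, 0.5, 0, 0, 0, 0, -0.5, -1, 0.5, 0, 0, 0, 0, -0.5, -1, 0.5, 0, 0, 0, 0, -0.5, -1, 0.5, 0, 0, 0, 0, -0.5, -1, 0.5, 0, 0, 0, 0, -0.5, -1, 0.5, 0, 0, 0, 0, -0.4, -0.8, 0.5, 0, 0, 0, 0, -0.3, -0.5, 0.5, 0, 0, 0, 0, -0.1, -0.2, 0.5]}}

```text
time: 38.4
ee_pos: [0.4635, 0.2673, 0.1862]
eef_rot: [0.479, 0.517, -0.485, 0.517]
ft_force: [-0.3, 0.6, 0.1]
width: 0.0434
```

```bash
python3 - <<'E'
from h import *
go([.4485,.285,.123],4.56)
im=camera("side")
crop(im,235,130,90,90,"s54.png",6)
im=camera("top")
crop(im,150,160,130,100,"t54.png",6)
E
```

```text
t 38.4 p [0.4635 0.2673 0.1862] F [-0.3  0.6  0.1] w 0.0434 q [-1.37  0.2   0.87  1.77 -0.16  1.25 -0.39]
[[-0.006   0.9975  0.0701]
 [-0.0063  0.07   -0.9975]
 [-1.     -0.0065  0.0058]]
world d mm [-15.   17.7 -63.2] now-axes units [ 2.526 -0.534 -0.763] target-axes units [ 2.527 -0.543 -0.754] turn units [-0.012  0.007  0.008]
s54.png x0,y0,k 235 130 6
t54.png x0,y0,k 150 160 6
```

View pics/s54.png

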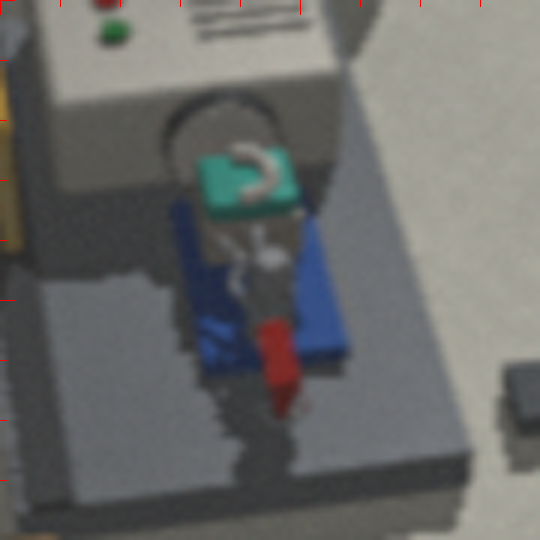

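View pics/t54.png

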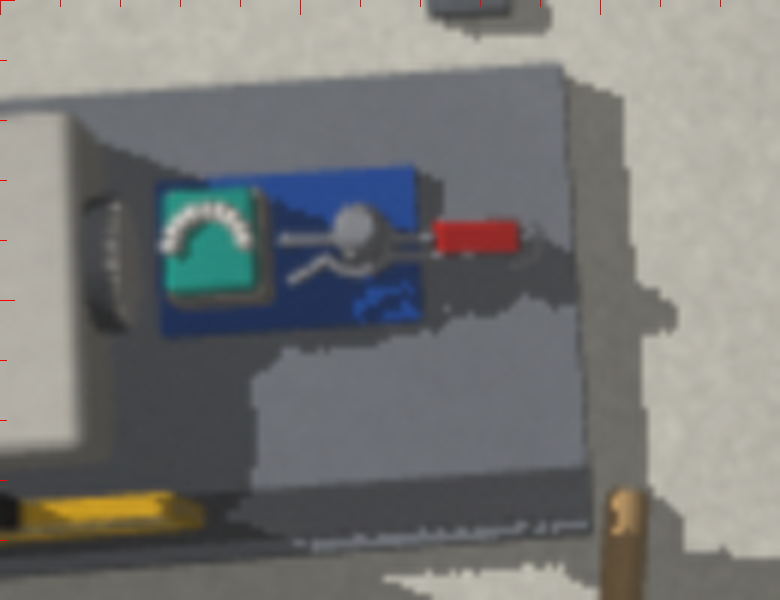

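```bash
python3 - <<'E'
from h import *
import numpy as np
a=np.array(unp("top",(150+478/6,160+236/6),.077))[:2]; b=np.array(unp("top",(150+356/6,160+226/6),.079))[:2]
c=np.array(unp("top",(150+280/6,160+239/6),.061))[:2]
u=np.array([-.0795,.9968]);n=np.array([.9968,.0795])
print(a,b,c,(b-a)@u,(b-a)@n,(c-a)@u,(c-a)@n)
E
```

```text
[0.5752448  0.06162842] [0.57889244 0.11425649] [0.57603194 0.14975689] 0.05216967048641714 0.007819895185766628 0.0877838856186924 0.0077908270613765524
```

{"name": "arm_command", "arguments": {"targets": [0, 0, 0, 0.4, -0.3, -0.4, 0.5, 0, 0, 0, 0.5, -0.2, -0.2, 0.5, 0, 0, 0, 0.1, 0, 0, 0.5]}}

```text
time: 38.75
ee_pos: [0.4525, 0.2779, 0.1603]
eef_rot: [0.482, 0.515, -0.486, 0.516]
ft_force: [-0.0, 0.8, -0.5]
width: 0.0436
```

```bash
python3 - <<'E'
from h import *
go([.4485,.285,.123],4.56)
im=camera("top")
crop(im,80,200,120,80,"t55.png",6)
E
```

```text
t 38.75 p [0.4525 0.2779 0.1603] F [-0.   0.8 -0.5] w 0.0436 q [-1.39  0.21  0.85  1.82 -0.17  1.2  -0.42]
[[-0.0035  0.998   0.0634]
 [-0.0059  0.0634 -0.998 ]
 [-1.     -0.0039  0.0056]]
world d mm [ -4.    7.1 -37.3] now-axes units [ 1.492 -0.137 -0.302] target-axes units [ 1.494 -0.138 -0.296] turn units [-0.021  0.007  0.005]
t55.png x0,y0,k 80 200 6
```

View pics/t55.png

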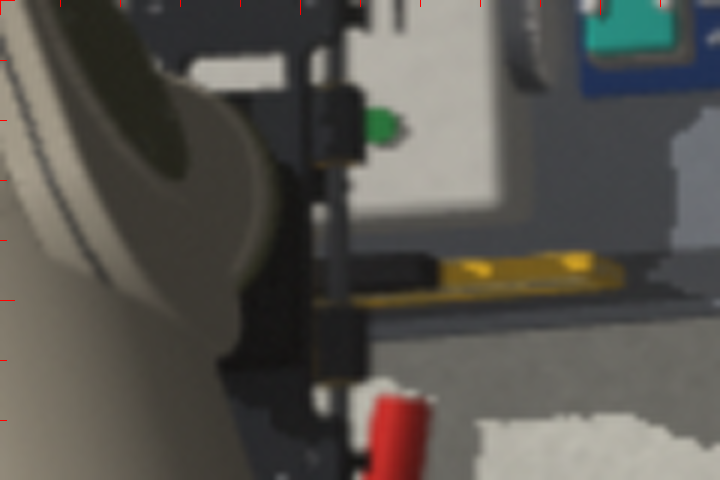

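```bash
python3 - <<'E'
from h import *
import numpy as np,cv2
for cam,f,x0,y0 in (("side","s54",235,130),("top","t54",150,160)):
    o=cv2.imread(f"pics/{f}.png")
    for yaw,col,off in ((4.56,(0,255,0),0),(9.5,(0,255,255),0)):
        p=np.radians(yaw);u=np.array([-np.sin(p),np.cos(p),0]);n=np.array([np.cos(p),np.sin(p),0]);z=np.array([0,0,1.])
        H=np.array([.580,.1163,.061])
        c=H-u*.052
        for top in (.016,-.016):
            pts=[c+u*a*.018+n*b*.007+z*top for a,b in((1,1),(1,-1),(-1,-1),(-1,1))]
            q=np.array([proj(cam,X) for X in pts]).reshape(-1,2)
            q=((q-[x0,y0])*6).round().astype(int); cv2.polylines(o,[q.reshape(-1,1,2)],True,col,1)
        q=np.array([proj(cam,X) for X in (c,c+u*.086)]).reshape(-1,2);q=((q-[x0,y0])*6).round().astype(int)
        cv2.line(o,tuple(map(int,q[0])),tuple(map(int,q[1])),col,1)
    cv2.imwrite(f"pics/{f}o.png",o)
E
```

```text
(no output)
```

View pics/s54o.png

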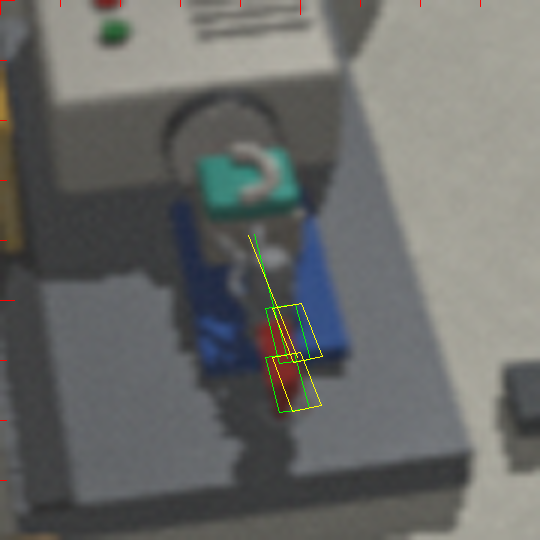

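View pics/t54o.png

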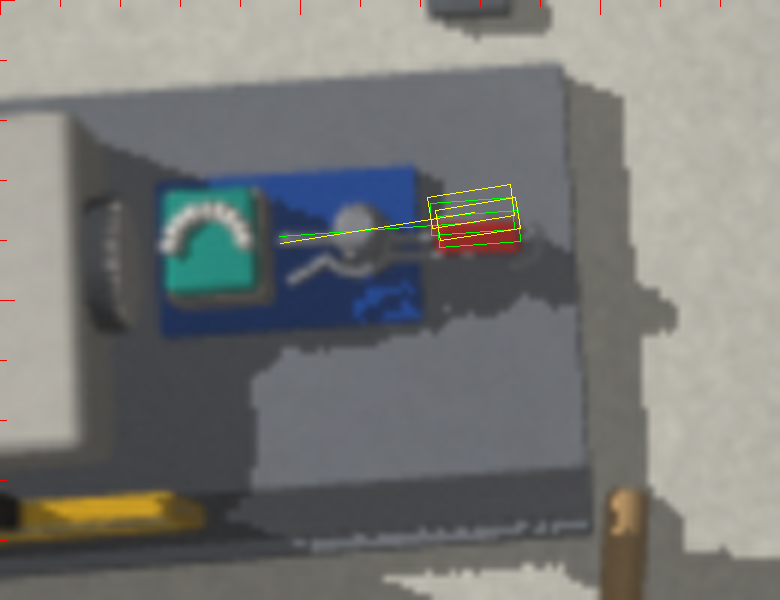

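{"name": "arm_command", "arguments": {"targets": [-0.03, 0, 0, 0.4, -0.1, -0.2, 0.5, 0, 0, 0, 0.5, -0.05, -0.1, 0.5, 0, 0, 0, 0.3, 0, 0, 0.5, 0, 0, 0, 0.15, 0, 0, 0.5]}}

```text
time: 39.13
ee_pos: [0.4503, 0.2832, 0.1252]
eef_rot: [0.476, 0.52, -0.48, 0.522]
ft_force: [0.6, -0.2, -0.2]
width: 0.0437
```

```bash
python3 - <<'E'
from h import *
go([.4485,.285,.123],4.56)
E
```

```text
t 39.1333 p [0.4503 0.2832 0.1252] F [ 0.6 -0.2 -0.2] w 0.0437 q [-1.37  0.26  0.84  1.85 -0.21  1.12 -0.38]
[[-0.0017  0.9962  0.0866]
 [-0.0054  0.0866 -0.9962]
 [-1.     -0.0022  0.0052]]
world d mm [-1.8  1.8 -2.2] now-axes units [ 0.086 -0.067 -0.079] target-axes units [ 0.087 -0.068 -0.078] turn units [0.009 0.007 0.003]
```

{"name": "arm_command", "arguments": {"targets": [0, 0, 0, 0.05, -0.05, 0, 0.05, 0, 0, 0, 0, 0, 0, 0.05, 0, 0, 0, 0, 0, 0, 0.05, 0, 0, 0, 0, 0, 0, 0.05, 0, 0, 0, 0, 0, 0, 0.05, 0, 0, 0, 0, 0, 0, 0.05, 0, 0, 0, 0, 0, 0, 0.05], "newtons": 15}}

```text
time: 39.72
ee_pos: [0.4488, 0.2817, 0.1238]
eef_rot: [0.476, 0.52, -0.481, 0.522]
ft_force: [4.0, 1.2, -6.4]
width: 0.0135
```

```bash
python3 - <<'E'
from h import *
go([.462,.113,.123],4.56)
E
```

```text
t 39.7167 p [0.4488 0.2817 0.1238] F [ 4.   1.2 -6.4] w 0.0135 q [-1.37  0.26  0.84  1.86 -0.21  1.12 -0.38]
[[-0.0038  0.9963  0.0856]
 [-0.0065  0.0855 -0.9963]
 [-1.     -0.0044  0.0061]]
world d mm [  13.2 -168.7   -0.8] now-axes units [ 0.073 -0.051  6.77 ] target-axes units [ 0.031 -0.01   6.77 ] turn units [0.008 0.008 0.006]
```

{"name": "arm_command", "arguments": {"targets": [0, 0, 0, 0, 0, 0.3, 0.05, 0, 0, 0, 0, 0, 0.5, 0.05, 0, 0, 0, 0, 0, 0.6, 0.05, 0, 0, 0, 0, 0, 0.6, 0.05, 0, 0, 0, 0, 0, 0.6, 0.05, 0, 0, 0, 0, 0, 0.6, 0.05, 0, 0, 0, 0, 0, 0.5, 0.05]}}

```text
time: 40.3
ee_pos: [0.4565, 0.1829, 0.1238]
eef_rot: [0.476, 0.521, -0.48, 0.521]
ft_force: [0.8, 2.3, -4.7]
width: 0.014
```

```bash
python3 - <<'E'
from h import *
go([.462,.113,.123],4.56)
E
```

```text
t 40.3 p [0.4565 0.1829 0.1238] F [ 0.8  2.3 -4.7] w 0.014 q [-1.3   0.15  0.9   1.96 -0.13  1.1  -0.26]
[[-0.004   0.9962  0.0876]
 [-0.0044  0.0875 -0.9962]
 [-1.     -0.0044  0.004 ]]
world d mm [  5.5 -69.9  -0.8] now-axes units [ 0.042 -0.025  2.804] target-axes units [ 0.03  -0.003  2.804] turn units [0.01  0.005 0.006]
```

{"name": "arm_command", "arguments": {"targets": [0, 0, 0, 0, 0, 0.5, 0.05, 0, 0, 0, 0, 0, 0.5, 0.05, 0, 0, 0, 0, 0, 0.4, 0.05, 0, 0, 0, 0, 0, 0.3, 0.05, 0, 0, 0, 0, 0, 0.2, 0.05, 0, 0, 0, 0, 0, 0.2, 0.05]}}

```text
time: 40.8
ee_pos: [0.4613, 0.1214, 0.1237]
eef_rot: [0.477, 0.521, -0.481, 0.52]
ft_force: [1.0, 2.7, -5.7]
width: 0.0139
```

```bash
python3 - <<'E'
from h import *
go([.462,.113,.123],4.56)
E
```

```text
t 40.8 p [0.4613 0.1214 0.1237] F [ 1.   2.7 -5.7] w 0.0139 q [-1.25  0.1   0.95  1.99 -0.09  1.1  -0.17]
[[-0.0047  0.9965  0.0832]
 [-0.0036  0.0832 -0.9965]
 [-1.     -0.005   0.0032]]
world d mm [ 0.7 -8.4 -0.7] now-axes units [0.031 0.002 0.336] target-axes units [0.03  0.003 0.336] turn units [0.005 0.004 0.006]
```

{"name": "arm_command", "arguments": {"targets": [0, 0, 0, 0, 0, 0.2, 0.05, 0, 0, 0, 0, 0, 0.2, 0.05, 0, 0, 0, 0, 0, 0.2, 0.05]}}

```text
time: 41.05
ee_pos: [0.4622, 0.11, 0.124]
eef_rot: [0.477, 0.523, -0.478, 0.519]
ft_force: [-2.1, 21.7, -5.1]
width: 0.014
```

```bash
python3 - <<'E'
from h import *
go([.462,.113,.123],4.56)
E
```

```text
t 41.05 p [0.4622 0.11   0.124 ] F [-2.1 21.7 -5.1] w 0.014 q [-1.23  0.09  0.96  2.   -0.09  1.1  -0.15]
[[-0.0048  0.9962  0.0869]
 [ 0.0021  0.0869 -0.9962]
 [-1.     -0.0046 -0.0025]]
world d mm [-0.2  3.  -1. ] now-axes units [ 0.041  0.003 -0.119] target-axes units [ 0.041  0.002 -0.119] turn units [ 0.009 -0.003  0.006]
```

Hard against the stop; release, opening narrowly, and lift.

{"name": "arm_command", "arguments": {"targets": [0, 0, 0, 0, 0, 0, 0.05, 0, 0, 0, 0, 0, 0, 0.4, 0, 0, 0, 0, 0, 0, 0.4, 0, 0, 0, 0, 0, 0, 0.4, 0, 0, 0, 0, 0, 0, 0.4, 0, 0, 0, -0.3, 0, 0, 0.4, 0, 0, 0, -0.6, 0, 0, 0.4, 0, 0, 0, -1, 0, 0, 0.4, 0, 0, 0, -1, 0, 0, 0.4, 0, 0, 0, -0.5, 0, 0, 0.4]}}

```text
time: 41.88
ee_pos: [0.4625, 0.1074, 0.213]
eef_rot: [0.475, 0.522, -0.481, 0.52]
ft_force: [-0.1, -0.1, 1.1]
width: 0.0346
```

```bash
python3 - <<'E'
from h import *
st()
im=camera("side")
crop(im,200,110,140,100,"s56.png",5)
im=camera("top")
crop(im,100,150,170,110,"t56.png",4)
E
```

```text
t 41.8833 p [0.4625 0.1074 0.213 ] F [-0.1 -0.1  1.1] w 0.0346 q [-1.27 -0.05  0.94  1.88  0.05  1.3  -0.26]
[[-0.0062  0.9963  0.0861]
 [-0.004   0.0861 -0.9963]
 [-1.     -0.0066  0.0035]]
s56.png x0,y0,k 200 110 5
t56.png x0,y0,k 100 150 4
```

View pics/s56.png

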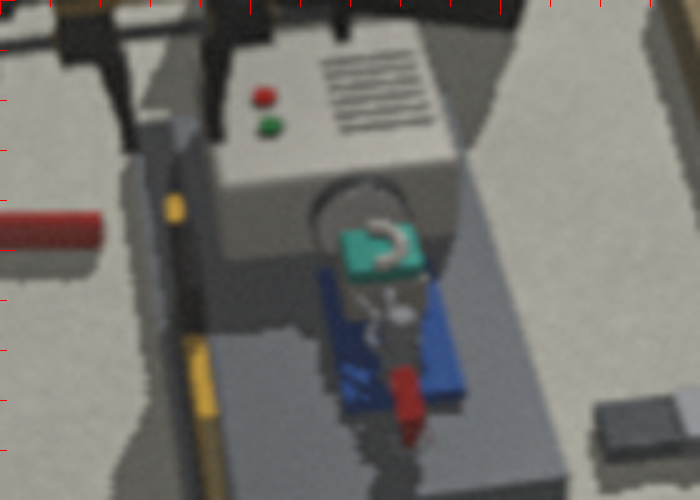

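View pics/t56.png

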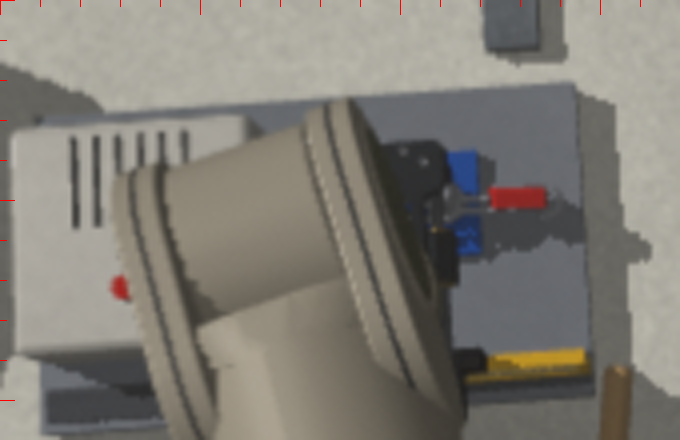

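{"name": "arm_command", "arguments": {"targets": [0, 0, 0, -0.3, 0, 0, 0.4, 0, 0, 0, 0, 0, 0, 0.4]}}

```text
time: 42.15
ee_pos: [0.463, 0.1077, 0.2208]
eef_rot: [0.476, 0.522, -0.48, 0.52]
ft_force: [-0.6, -0.3, -0.9]
width: 0.0349
```

```bash
python3 - <<'E'
from h import *
st()
print(close_job())
E
```

```text
t 42.15 p [0.463  0.1077 0.2208] F [-0.6 -0.3 -0.9] w 0.0349 q [-1.27 -0.06  0.93  1.87  0.05  1.32 -0.27]
[[-0.005   0.9962  0.0864]
 [-0.0022  0.0864 -0.9963]
 [-1.     -0.0052  0.0017]]
the job is handed in; nothing more can be done
None
```

I did the steps in the order asked and handed the job in at 42 s: guard opened, carrier set over the pin, clip pushed home and released, guard pushed shut against its stop (about 22 N).

- **Last checks:** The carrier is flat and square. The straight leg runs through the hole and the sprung leg's bow is against the shank. The tab measures 52 mm from the pin axis, as specified. The guard is at its shut position and the gripper is clear above it.
- **Disagreed or went wrong:**
  - The clip sits about 5° off the station's yaw and sags a few mm at the tab. I took that as play in the hole and left it.
  - My first grasp toppled the clip, so I stood it up and regrasped it.
  - The fingertips measured about 26 mm shorter than stated, and I allowed for that.
- **Not rechecked:** I did not measure the bystanders again at the end. They looked undisturbed in the last full pictures, taken before the guard was shut.

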